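# Stand the gel cassettes in the leaning casting rack

### The job

Stand the two empty glass gel cassettes that lie on the bench in the casting rack, each in a free slot of its own, notched end up and fully home on the slot floor, so that they lean back ready for the gel to be poured. They are glass: keep hold of each until it is home in its slot, and do not drop or force them. Leave the cassette that already stands in the rear slot and the other things on the bench where they are.

Things in the scene. Friction and masses are not known exactly. Their poses are not given: they have to be found in the camera images.
- rack: White plastic casting rack fixed to the bench, base 190 x 100 mm. Origin: centre of its underside; x points roughly away from the robot. Five fins (along y, 13 mm thick, round tops 64 mm above the bench) lean 25 degrees from vertical towards +x and make four slots leaning alike, pitch 30 mm, 14 mm wide square to the fins, 60 mm deep along the lean, 74 mm long between side rails 32 mm high
- slot_1 (a point): Middle of the floor of the front slot (nearest the robot), on the base's upper face, 10 mm above the bench; free at the start. Its axes are the rack's.
- slot_2 (a point): Middle of the floor of the second slot, on the base's upper face, 10 mm above the bench; free at the start. Its axes are the rack's.
- slot_3 (a point): Middle of the floor of the third slot, on the base's upper face, 10 mm above the bench; free at the start. Its axes are the rack's.
- cassette_1: Empty gel cassette lying flat on the bench left of the rack, notched face up, 120 x 66 x 10 mm, 0.16 kg: two pale green glass sheets on grey spacers, the front sheet with a 42 x 18 mm notch in one short end. Origin: middle of the plain back face (underneath when flat), halfway along. x runs along the length to the notched end, y across the width, z out of the notched face.
- cassette_2: A second, identical gel cassette lying flat on the bench to the right of the rack; same frame.
- cassette_1_foot (a point): Middle of the plain short end face of cassette_1, 60 mm from its middle and 5 mm above the plain face; when the cassette is home it lies about 2 mm above the slot floor. Axes as the cassette's.
- cassette_2_foot (a point): Middle of the plain short end face of cassette_2, 60 mm from its middle and 5 mm above the plain face; when the cassette is home it lies about 2 mm above the slot floor. Axes as the cassette's.
- cassette_3: An identical gel cassette that already stands in the rearmost (fourth) slot, notched end up; same frame. To be left alone.
- timer: Bystander: small square grey-white bench timer, 62 x 62 x 15 mm; origin at the centre of its underside.
- tape: Bystander: roll of masking tape lying flat, 104 across, 25 high mm; origin at the centre of its underside.
- dish: Bystander: closed petri dish, 90 across, 16 high mm; origin at the centre of its underside.
- bottle: Bystander: brown reagent bottle with a black cap, 54 across, 93 high mm; origin at the centre of its underside.
- bulb: Bystander: red rubber pipette bulb lying on the bench, about 70 x 45 x 47 mm; origin at the centre of its underside.
Not all that is in view belongs to the job. Leave any pink look-alike of the cassette_2 alone. Leave any blue look-alike of the cassette_1 alone.

How it is judged:
By the outcome, as a careful person would: the job done as asked, in the order asked, and still so for the second after the job is handed in, with the robot touching nothing.
It also fails if it takes over 58 s, if anything falls off the work surface, if the arm or the gripper's body presses on something with over 40 N, if the wrist force passes 120 N, or if a joint passes its speed limit or range.

### The arm

A 6-joint arm with a two-finger parallel gripper is mounted at the origin on a cart in front of the work surface, level with it; the furniture and walls round the work are solid. World frame = base frame: x ahead of the robot, y to its left, z up, the work surface at z = 0. Lengths are in m, angles in rad, forces in N, time in s.
With the tool pointing down it reaches from about 0.225 to 0.875 m from the base axis. Payload 3.4 kg.
Tool frame: the origin (TCP) lies midway between the tips of the shut fingers; the grasp point (between the pads) lies 19 mm behind it; x points along the fingers, z is the direction in which the jaws open and shut, and the axes are right-handed (so a half turn about x gives the same grasp; the last joint's range is limited). The gripper opens to 85 mm and grips with 20 to 120 N. Pads are 22 mm wide; open, the fingers measure 114 mm over their backs; the gripper's body (76 mm by 85 mm) begins 54 mm behind the grasp point. The pads swing forward as they close: fully open they stand 13 mm farther back than shut.
Start: joints at [-1.244, 0.276, 1.505, -0, 1.361, -0.121], TCP at [0.249, -0.518, 0.231] pointing down, gripper open.
Joint ranges: [-2.89, 2.89], [-0.75, 2.08], [0.22, 2.7], [-1.18, 4.32], [0.11, 2.71], [-2.7, 2.7]. Speed limits (rad/s): [2.57, 2.57, 3.14, 3.14, 3.14, 3.14].

### API

Orientations are given as a rotation vector (axis times angle).
In Python, from rig import env gives the robot as it stands.
- The arm moves only by the tool move_arm, never from a script. Its argument "steps" is a list that holds one entry, the list of rows, each a list of 6 numbers: the shift along the tool's x, y, z in mm, then the turn, a rotation vector about the tool's x, y, z in rad. In form: [[[tx, ty, tz, wx, wy, wz], ...]]. A call has 1 to 8 rows; each row is the pose to reach, as a shift and turn from the pose measured when the call began, along the tool's axes at that moment; what a row does not reach only later rows make up. A row lasts 1/10 s, in which the tool goes at most 50 mm and 8.59 degrees, less where a joint would pass 70% of its speed; a pose out of reach is approached as far as the arm can. A call with a gripper value outside its range is refused whole. "hand" is the gripper command: -1 is fully open, 1 is shut, values between are in proportion, set as the call begins (left out, the last holds). The fingers move at their own pace and stop on an object; the grip force is fixed at half the most. Time passes only in rows, so rows that repeat a pose let the fingers close. It gives the time, the measured TCP pose, the force and the opening at its end, in the units of the state.
- env.sense(): the state, without advancing time (a new reading comes with each control period).
- env.get_image(name): name is "scene" or "top" or "wrist"; returns a dict with "pixels" (384x512x3 uint8, red, green, blue), "fx", "fy", "cx", "cy" (pixels), "position" and "rotation" of the camera in the world; the wrist camera has in their place "hand_eye" (4x4, takes a point from camera to tool coordinates, whose origin is the TCP and whose axes are the tool frame's). Camera axes: x right, y up, looking along -z (the intrinsics and any distortion apply to the point x, -y, -z); pixel columns grow to the right and rows downward; lengths in m; the calibration is good to about 2 mm. A picture is of the moment at which its call begins: read the wrist's pose just before it. There is no depth.
- env.finish_job(): hands the job in, once; it reports no verdict.
The state is a dict: "time": time; "joint_positions": joint angles; "qvel": joint speeds; "joint_efforts": joint torques, N m; "tcp_pos": TCP position; "tool_rot": TCP orientation; "ft_force": force on the tool from outside, world axes, zero at the start; "ft_torque": the same for the moment, N m; "grip_width": opening from 0.0 (shut) to 1.0 (fully open).
Only numpy, scipy, OpenCV 4.12 (cv2) and the standard library are available. Lean on these libraries where they do the work, as an engineer would, in place of code of your own. Each camera call takes 0.05 s, during which the arm holds its last target.

## Working session

There is one attempt and no reset: what is moved stays moved. The work goes in short steps, Python scripts to look and compute and a tool call to move; the robot and the scene stay as the last step left them, time stands still between calls to the robot, and variables do not carry over. Pictures are saved under pics/ and viewed, and the job is handed in when it is done.

Besides the shell and the picture viewer there is one more tool, called after "Request:" by a JSON object that holds its "fn" and its "kwargs". move_arm: Moves the arm, as the interface text tells. Its arguments: {"type":"object","properties":{"steps":{"type":"array","items":{"type":"array","items":{"type":"array","items":{"type":"number"}}}},"hand":{"type":"number"}},"required":["steps"]}

```bash
ls; mkdir -p pics; python3 - <<'E'
from rig import env
import cv2
s=env.sense(); print(s)
for n in("scene","top","wrist"):
    d=env.get_image(n); cv2.imwrite(f"pics/{n}0.png",cv2.resize(d["pixels"][:,:,::-1],(800,600),interpolation=cv2.INTER_CUBIC))
    print({k:v for k,v in d.items() if k!="pixels"})
E
```

```text
pics
{'time': 0.0, 'joint_positions': array([-1.24399215e+00,  2.76608212e-01,  1.50616566e+00, -2.10270649e-05,
        1.36065029e+00, -1.21010967e-01]), 'qvel': array([ 0.00068099, -0.00022239,  0.00016778,  0.00034857, -0.0004118 ,
       -0.00215433]), 'joint_efforts': array([ 1.64211753e-03, -4.16760492e+01, -2.45799994e+01,  2.79817061e-05,
        1.08744655e-02, -2.03358508e-05]), 'tcp_pos': array([ 0.24878561, -0.5178079 ,  0.23041919]), 'tool_rot': array([ 0.8744485 ,  1.38985598, -0.87257949]), 'ft_force': array([-0.33706274,  0.0969044 , -0.78350273]), 'ft_torque': array([-0.01898873,  0.00170218,  0.03588189]), 'grip_width': 1.0004866845246239}
{'fx': 389.4436427306799, 'fy': 389.4436427306799, 'cx': 257.2787010105281, 'cy': 193.08021834808028, 'position': array([-0.37361802, -0.46680377,  0.54550605]), 'rotation': array([ 1.01489704, -0.59102815, -0.93533265])}
{'fx': 385.84059164990236, 'fy': 385.84059164990236, 'cx': 260.75510968114344, 'cy': 190.81435359543028, 'position': array([0.34669694, 0.03145851, 1.06036299]), 'rotation': array([ 0.09885798, -0.13094887, -1.57312139])}
{'fx': 307.1779343134855, 'fy': 307.1779343134855, 'cx': 261.31084815191724, 'cy': 194.50921804653183, 'hand_eye': array([[-7.40450931e-04,  2.99262156e-01, -9.54170642e-01,
        -1.41962524e-01],
       [ 2.90392440e-04,  9.54170927e-01,  2.99262020e-01,
         7.69983489e-02],
       [ 9.99999684e-01, -5.54950991e-05, -7.93420219e-04,
        -1.10408769e-03],
       [ 0.00000000e+00,  0.00000000e+00,  0.00000000e+00,
         1.00000000e+00]])}
```

View pics/scene0.png

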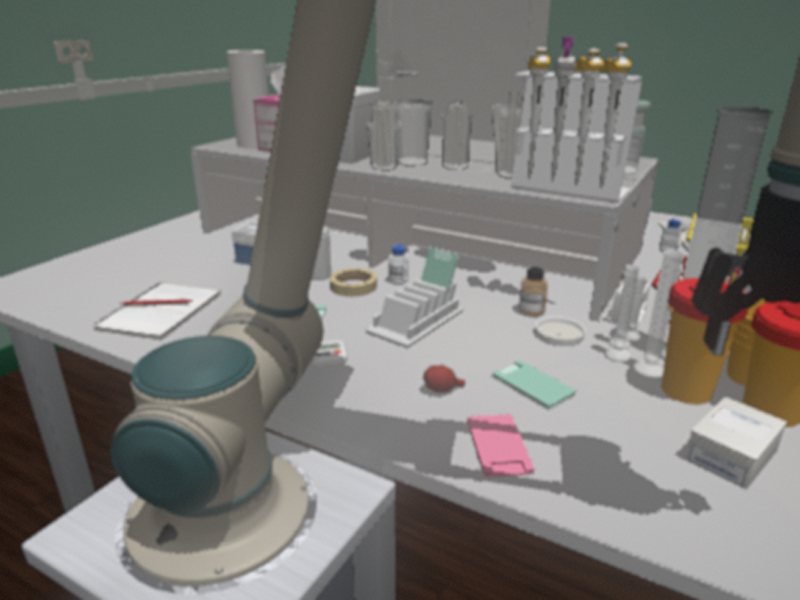

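View pics/top0.png

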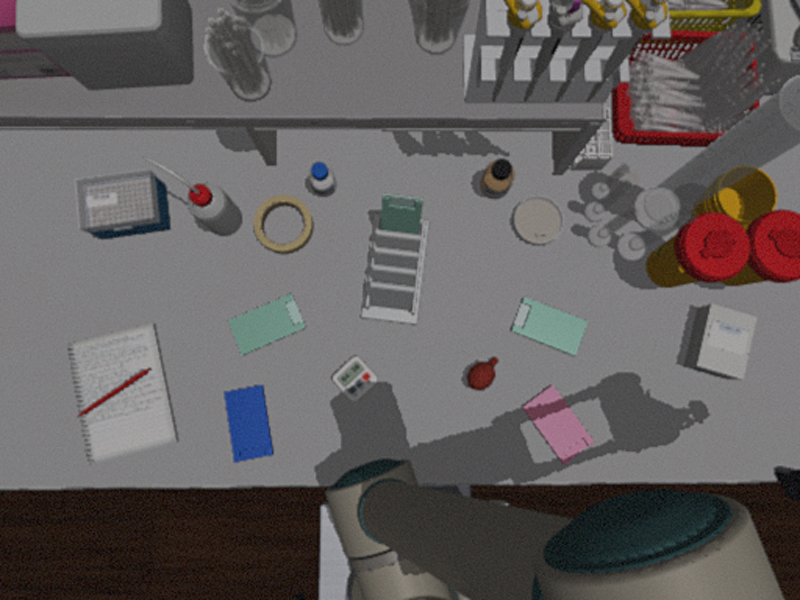

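View pics/wrist0.png

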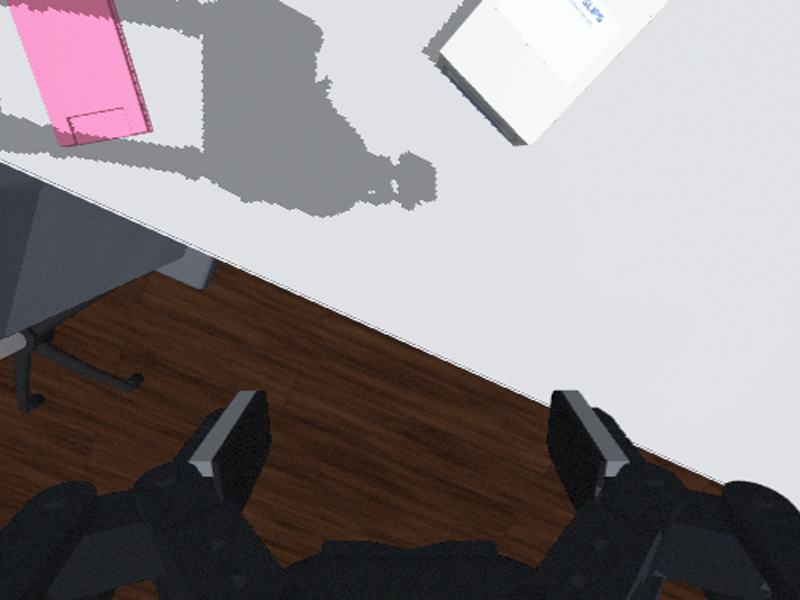

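Top view, 800×600 px:
- The two green cassettes are at (267,324), left of the rack, with the pale notch at its right end, and at (549,326), right of the rack, with the notch at its left end. They are cassette_1 and cassette_2.
- The blue one at (248,423) and the pink one at (558,424) are look-alikes, so I leave them.
- The rack is at about (396,270), with cassette_3 at its far end.

Next I confirm with an enlarged crop and measure.

```bash
cat > h.py <<'E'
import numpy as np, cv2
from scipy.spatial.transform import Rotation as R
def cam(d,s=None):
    if "hand_eye" in d:
        T=np.eye(4);T[:3,:3]=R.from_rotvec(s["tool_rot"]).as_matrix();T[:3,3]=s["tcp_pos"];T=T@d["hand_eye"];return T[:3,:3],T[:3,3]
    return R.from_rotvec(d["rotation"]).as_matrix(),np.array(d["position"])
def ray(d,uv,s=None):
    Rm,p=cam(d,s);uv=np.atleast_2d(uv).astype(float)
    c=np.c_[(uv[:,0]-d["cx"])/d["fx"],-(uv[:,1]-d["cy"])/d["fy"],-np.ones(len(uv))]
    return p,c@Rm.T
def onz(d,uv,z,s=None):
    p,r=ray(d,uv,s);return p+r*((z-p[2])/r[:,2])[:,None]
def proj(d,P,s=None):
    Rm,p=cam(d,s);c=(np.atleast_2d(P)-p)@Rm
    return np.c_[d["cx"]+d["fx"]*c[:,0]/-c[:,2],d["cy"]-d["fy"]*c[:,1]/-c[:,2]]
E
cat > m1.py <<'E'
from rig import env
from h import *
d=env.get_image("top");im=d["pixels"]
hsv=cv2.cvtColor(im,cv2.COLOR_RGB2HSV)
m=cv2.inRange(hsv,(65,35,60),(95,255,255))
n,l,st,c=cv2.connectedComponentsWithStats(m)
for i in range(1,n):
    if st[i,4]<150: continue
    print(st[i],c[i])
    cn=max(cv2.findContours((l==i).astype(np.uint8),cv2.RETR_EXTERNAL,cv2.CHAIN_APPROX_NONE)[0],key=len)
    hull=cv2.convexHull(cn).reshape(-1,2).astype(float)
    P=onz(d,hull,0.010)
    r=cv2.minAreaRect((P[:,:2]*1000).astype(np.float32)); print(r); 
    print(cv2.boxPoints(r).round(1).tolist())
big=cv2.resize(im[110:215,135:390],(800,330),interpolation=cv2.INTER_CUBIC)
cv2.imwrite("pics/crop1.png",big[:,:,::-1])
E
python3 m1.py
```

```text
[243 125  27  25 510] [256.25882353 137.34705882]
((654.8832397460938, 20.91231918334961), (70.41288757324219, 63.4139289855957), 83.40076446533203)
[[619.2999877929688, -10.399999618530273], [682.2999877929688, -17.700000762939453], [690.4000244140625, 52.20000076293945], [627.4000244140625, 59.5]]
[146 188  49  39 981] [168.66972477 207.87155963]
((457.56884765625, 256.04254150390625), (66.6292724609375, 118.62167358398438), 23.498144149780273)
[[403.3999938964844, 297.20001220703125], [450.70001220703125, 188.39999389648438], [511.79998779296875, 214.89999389648438], [464.5, 323.70001220703125]]
[327 190  49  38 933] [352.98499464 209.11897106]
((451.86505126953125, -238.75845336914062), (120.70586395263672, 66.10884857177734), 67.94341278076172)
[[398.6000061035156, -282.29998779296875], [459.79998779296875, -307.1000061035156], [505.20001220703125, -195.1999969482422], [443.8999938964844, -170.39999389648438]]
```

View pics/crop1.png

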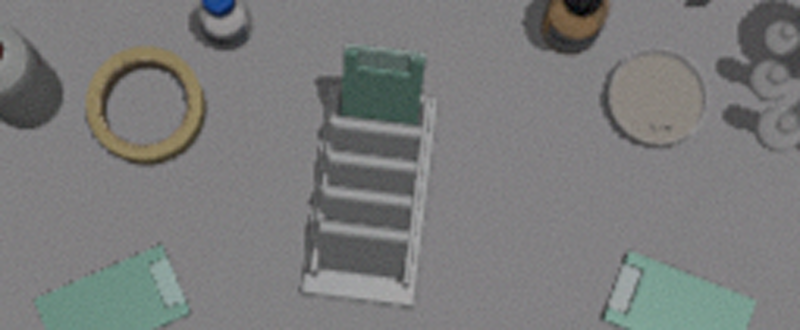

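Crop: the left green cassette's notch window is at (168,283) and the right one's is at (625,288). Both point inward, toward the rack, and both lie notched face up. The rack's three front slots are free. Next I enlarge the rack and find its edges.

```bash
python3 - <<'E'
from rig import env
from h import *
d=env.get_image("top");im=d["pixels"]
for z,uv in ((0.010,[(135+303/3.137,110+292/3.137),(135+413/3.137,110+303/3.137)]),):
    print(onz(d,uv,z))
c=im[115:215,220:290]
cv2.imwrite("pics/rack1.png",cv2.resize(c,(420*1,600),interpolation=cv2.INTER_CUBIC)[:,:,::-1])
d=env.get_image("scene");c=d["pixels"][145:230,220:310]
cv2.imwrite("pics/rack2.png",cv2.resize(c,(630,595),interpolation=cv2.INTER_CUBIC)[:,:,::-1])
E
```

```text
[[ 0.46774064  0.08945944  0.01      ]
 [ 0.45764372 -0.00641176  0.01      ]]
```

View pics/rack1.png

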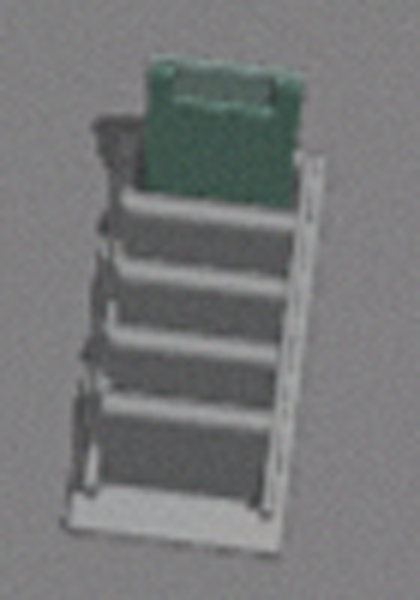

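View pics/rack2.png

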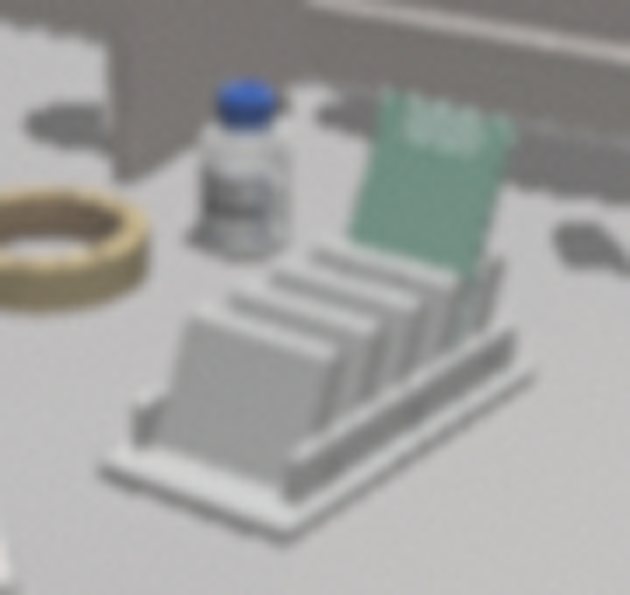

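```bash
cat >> h.py <<'E'
def pose(): 
    from rig import env
    s=env.sense();return s
def rel(s,p,Rt):
    R0=R.from_rotvec(s["tool_rot"])
    t=R0.inv().apply(np.array(p)-s["tcp_pos"])*1000
    w=(R0.inv()*Rt).as_rotvec()
    return np.r_[t.round(1),w.round(3)]
def Rfrom(x,z):
    x=np.array(x,float);x/=np.linalg.norm(x);z=np.array(z,float);z-=x*(x@z);z/=np.linalg.norm(z)
    return R.from_matrix(np.c_[x,np.cross(z,x),z])
E
python3 - <<'E'
from h import *
s=pose();print(R.from_rotvec(s["tool_rot"]).as_matrix().round(3))
for z in ([0,1,0],[0,-1,0]):
  print(rel(s,[0.36,0.03,0.33],Rfrom([0,0,-1],z)))
E
```

```text
[[-0.     0.901  0.433]
 [ 0.001  0.433 -0.901]
 [-1.     0.    -0.001]]
[-9.870e+01  3.375e+02 -4.461e+02 -2.694e+00 -0.000e+00 -1.000e-03]
[-9.870e+01  3.375e+02 -4.461e+02  4.480e-01 -1.000e-03  0.000e+00]
```

Request:
{"fn": "move_arm", "kwargs": {"steps": [[[-99,337,-446,0.45,0,0],[-99,337,-446,0.45,0,0],[-99,337,-446,0.45,0,0],[-99,337,-446,0.45,0,0],[-99,337,-446,0.45,0,0],[-99,337,-446,0.45,0,0],[-99,337,-446,0.45,0,0],[-99,337,-446,0.45,0,0]]], "hand": -1}}

```text
time: 1.1
tcp_pos: [0.3267, -0.1304, 0.3016]
tool_rot: [1.212, 1.207, -1.211]
ft_force: [1.6, -0.3, 0.7]
grip_width: 0.997
```

```bash
cat > log.py <<'E'
from h import *; import json
s=pose(); s={k:(v.tolist() if hasattr(v,'tolist') else v) for k,v in s.items()}
open('log.jsonl','a').write(json.dumps(s)+"\n"); print(s['time'],np.round(s['joint_positions'],3),np.round(s['tcp_pos'],4))
E
python3 log.py
```

```text
1.1 [-5.790e-01 -1.110e-01  1.768e+00  1.000e-03  1.484e+00  9.950e-01] [ 0.3267 -0.1304  0.3016]
```

Request:
{"fn": "move_arm", "kwargs": {"steps": [[[-28,33,-160,0,0,0],[-28,33,-160,0,0,0],[-28,33,-160,0,0,0],[-28,33,-160,0,0,0],[-28,33,-160,0,0,0],[-28,33,-160,0,0,0]]]}}

```text
time: 1.7
tcp_pos: [0.36, 0.0294, 0.3296]
tool_rot: [1.21, 1.207, -1.21]
ft_force: [-0.4, -0.2, 0.3]
grip_width: 1.0
```

```bash
python3 log.py; python3 - <<'E'
from rig import env
from h import *
s=env.sense();d=env.get_image("wrist")
np.savez("w1.npz",s=np.r_[s["tcp_pos"],s["tool_rot"]],px=d["pixels"])
cv2.imwrite("pics/w1.png",cv2.resize(d["pixels"],(800,600),interpolation=cv2.INTER_CUBIC)[:,:,::-1])
E
```

```text
1.7 [-1.110e-01 -1.040e-01  1.696e+00 -1.000e-03  1.550e+00  1.461e+00] [0.36   0.0294 0.3296]
```

View pics/w1.png

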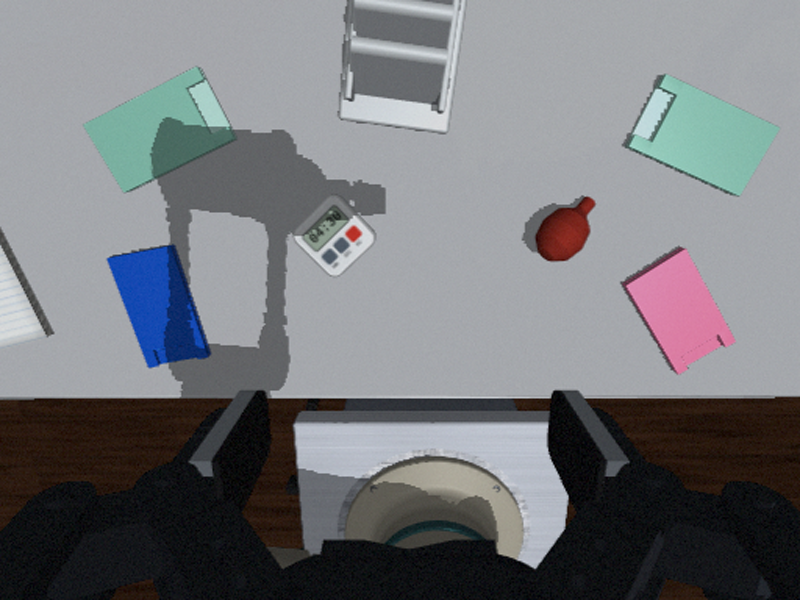

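```bash
python3 - <<'E'
from h import *; import json
from scipy.optimize import least_squares
D=[([.276608,1.506166],[0.24878561,-0.5178079,0.23041919])]
for l in open('log.jsonl'):
    s=json.loads(l);D.append((s['joint_positions'][1:3],s['tcp_pos']))
d=.0695
def f(p):
    o=[]
    for (a,b),t in D:
        r=np.sqrt(t[0]**2+t[1]**2-d*d)
        o+=[p[0]*np.sin(a)+p[1]*np.sin(a+b+p[3])-r, p[0]*np.cos(a)+p[1]*np.cos(a+b+p[3])+p[2]-t[2]]
    return np.array(o)
for b in(-.3,0,.3):
    r=least_squares(f,[.4,.4,.1,b]);print(r.x,np.abs(r.fun).max())
E
```

```text
[ 0.62689297  0.42519973 -0.22580114  0.14048959] 5.765719817479864e-05
[ 0.62689297  0.42519973 -0.22580114  0.1404896 ] 5.7656546642692597e-05
[ 0.62689297  0.42519973 -0.22580114  0.14048959] 5.766033384554947e-05
```

Request:
{"fn": "move_arm", "kwargs": {"steps": [[[50,140,-10,0,0,0.4],[50,140,-10,0,0,0.4],[50,140,-10,0,0,0.4],[50,140,-10,0,0,0.4],[50,140,-10,0,0,0.4],[50,140,-10,0,0,0.4]]]}}

```text
time: 2.35
tcp_pos: [0.4998, 0.0371, 0.2799]
tool_rot: [1.374, 0.906, -0.914]
ft_force: [-0.4, 0.2, -0.2]
grip_width: 0.999
```

```bash
python3 log.py; python3 - <<'E'
from rig import env
from h import *
s=env.sense();d=env.get_image("wrist")
np.savez("w2.npz",s=np.r_[s["tcp_pos"],s["tool_rot"]],px=d["pixels"])
cv2.imwrite("pics/w2.png",cv2.resize(d["pixels"],(800,600),interpolation=cv2.INTER_CUBIC)[:,:,::-1])
E
```

```text
2.35 [-0.088 -0.072  1.859  0.038  0.956  1.473] [0.4998 0.0371 0.2799]
```

View pics/w2.png

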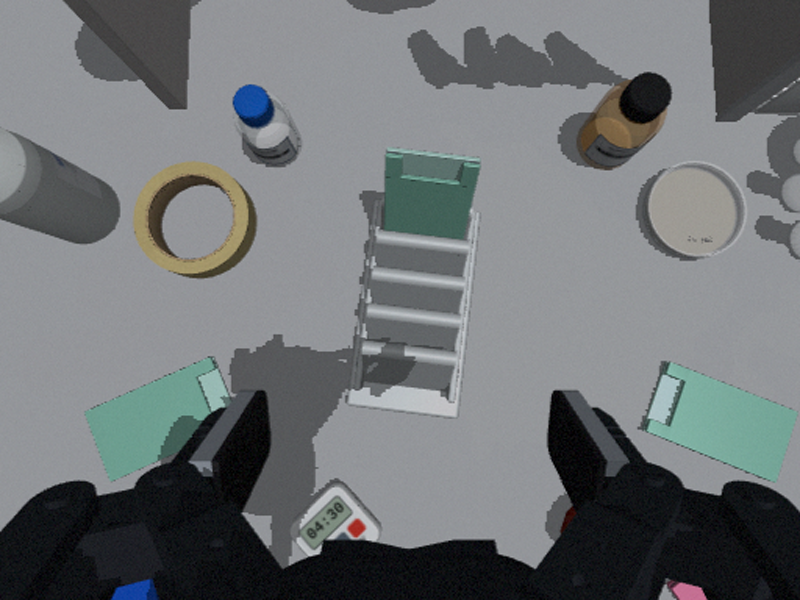

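```bash
python3 - <<'E'
from h import *
px=np.load("w2.npz")["px"]
c=px[90:270,215:315]
cv2.imwrite("pics/w2r.png",cv2.resize(c,(440,792)[0:2] if 0 else (333,600),interpolation=cv2.INTER_CUBIC)[:,:,::-1])
c=px[190:270,215:315]
cv2.imwrite("pics/w2s.png",cv2.resize(c,(750,600),interpolation=cv2.INTER_CUBIC)[:,:,::-1])
c=px[120:200,215:315]
cv2.imwrite("pics/w2t.png",cv2.resize(c,(750,600),interpolation=cv2.INTER_CUBIC)[:,:,::-1])
E
```

```text
(no output)
```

View pics/w2s.png

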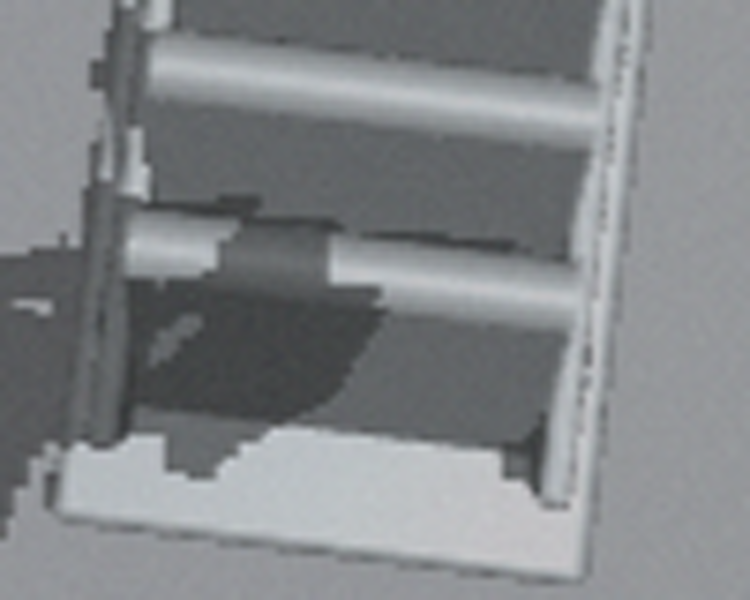

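View pics/w2t.png

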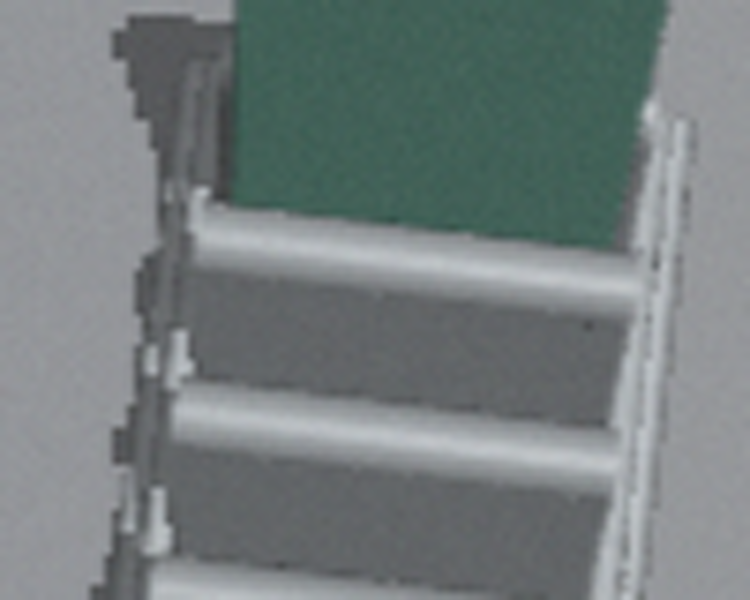

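```bash
cat > m2.py <<'E'
from h import *
from rig import env
dw=env.get_image("wrist")
def S(n):
    q=np.load(n);return dict(tcp_pos=q["s"][:3],tool_rot=q["s"][3:]),q["px"]
s2,_=S("w2.npz")
def uv(a,oy): return [((x+.5)/7.5-.5+215,(y+.5)/7.5-.5+oy) for x,y in a]
b=onz(dw,uv([(58,515),(582,577)],190),.010,s2);print("base",b.round(4))
fy=b[0]-b[1];print(np.linalg.norm(fy),"yaw base",np.degrees(np.arctan2(-fy[0],fy[1])))
F=[(uv([(127,243),(575,296)],190)),uv([(150,70),(595,118)],190),uv([(175,412),(618,462)],120),uv([(195,238),(640,282)],120)]
yaw=np.radians(-6)
for f in F:
    p=onz(dw,f,.0585,s2);v=p[0]-p[1];print(p.round(4).tolist(),np.linalg.norm(v).round(4),np.degrees(np.arctan2(-v[0],v[1])).round(2),)
yw=[]
E
python3 m2.py
cat > m3.py <<'E'
from m2 import *
s1,px=S("w1.npz")
hsv=cv2.cvtColor(px,cv2.COLOR_RGB2HSV)
m=cv2.inRange(hsv,(65,35,60),(95,255,255))
n,l,st,c=cv2.connectedComponentsWithStats(m)
for i in range(1,n):
    if st[i,4]<400: continue
    cn=max(cv2.findContours((l==i).astype(np.uint8),cv2.RETR_EXTERNAL,cv2.CHAIN_APPROX_NONE)[0],key=len)
    hull=cv2.convexHull(cn).reshape(-1,2).astype(float)
    r=cv2.minAreaRect((onz(dw,hull,0.01,s1)[:,:2]*1000).astype(np.float32)); print(st[i],r,cv2.boxPoints(r).round(1).tolist())
E
python3 m3.py|tail -3
```

```text
base [[ 0.4682  0.0918  0.01  ]
 [ 0.4565 -0.0045  0.01  ]]
0.09695835935760419 yaw base -6.9433860389305995
[[0.5176, 0.0747, 0.0585], [0.5085, 0.0008, 0.0585]] 0.0744 -7.01
[[0.5463, 0.071, 0.0585], [0.5379, -0.0029, 0.0585]] 0.0744 -6.46
[[0.577, 0.0669, 0.0585], [0.5682, -0.0072, 0.0585]] 0.0746 -6.78
[[0.6067, 0.0636, 0.0585], [0.5988, -0.0114, 0.0585]] 0.0754 -6.02
[[0.6067, 0.0636, 0.0585], [0.5988, -0.0114, 0.0585]] 0.0754 -6.02
[  53   43   98   80 4320] ((456.04058837890625, 255.2283172607422), (66.93937683105469, 121.61241149902344), 23.655284881591797) [[401.0, 297.5], [449.79998779296875, 186.10000610351562], [511.1000061035156, 213.0], [462.29998779296875, 324.3999938964844]]
[ 400   47   99   79 4133] ((450.7917785644531, -236.64700317382812), (122.71666717529297, 66.99275970458984), 67.98917388916016) [[396.70001220703125, -281.0], [458.8999938964844, -306.1000061035156], [504.79998779296875, -192.3000030517578], [442.70001220703125, -167.1999969482422]]
```

```bash
cat > kin.py <<'E'
from h import *; import json
from scipy.optimize import least_squares
D=[([-1.24399215,.276608212,1.50616566,-2.1e-5,1.36065029,-.121010967],[0.24878561,-0.5178079,0.23041919],[.8744485,1.38985598,-.87257949])]
for l in open('log.jsonl'):
    s=json.loads(l);D.append((s['joint_positions'],s['tcp_pos'],s['tool_rot']))
E_=lambda ax,a:R.from_euler(ax,a)
def fk(q,p):
    L1,L2,h,b,Lt,d=p
    W=np.array([L1*np.sin(q[1])+L2*np.sin(q[1]+q[2]+b),d,h+L1*np.cos(q[1])+L2*np.cos(q[1]+q[2]+b)])
    R1=E_('z',q[0]); Rt=R1*E_('y',q[1]+q[2])*E_('z',q[3])*E_('y',q[4])*E_('z',q[5])
    return R1.apply(W)+Lt*Rt.as_matrix()[:,2],Rt
f=lambda p:np.concatenate([fk(q,p)[0]-t for q,t,_ in D])
r=least_squares(f,[.627,.425,.15,.14,.38,.0695]);P=r.x
M=fk(D[0][0],P)[1].inv()*R.from_rotvec(D[0][2])
def FK(q): 
    t,Rt=fk(q,P);return t,Rt*M
LO=np.array([-2.89,-.75,.22,-1.18,.11,-2.7]);HI=np.array([2.89,2.08,2.7,4.32,2.71,2.7])
def IK(p,Rt,q0,n=30):
    rng=np.random.default_rng(0);out=[]
    def g(q):
        t,Rr=FK(q);return np.r_[(t-p)*5,(Rr.inv()*Rt).as_rotvec()]
    for i in range(n):
        x0=np.clip(q0,LO+.01,HI-.01) if i==0 else rng.uniform(LO,HI)
        s=least_squares(g,x0,bounds=(LO,HI),xtol=1e-10)
        if np.abs(s.fun).max()<2e-3 and not any(np.abs(s.x-o).max()<.02 for o in out): out.append(s.x)
    return out
if __name__=="__main__":
    print(P.round(4),np.abs(r.fun).max());print(M.as_matrix().round(3))
    for q,t,w in D: print((FK(q)[1].inv()*R.from_rotvec(w)).magnitude())
E
python3 kin.py
```

```text
[0.6297 0.4254 0.1368 0.1425 0.3645 0.0694] 7.011486724550764e-09
[[ 0.  0. -1.]
 [-0.  1.  0.]
 [ 1.  0.  0.]]
1.1102230246251565e-16
2.3566603033594516e-08
2.356660341724036e-08
2.356660352485279e-08
```

```bash
cat > plan.py <<'E'
from kin import *
yaw=np.radians(-6.8);u=np.array([np.cos(yaw),np.sin(yaw),0]);v=np.array([-np.sin(yaw),np.cos(yaw),0]);zz=np.array([0,0,1.])
LE=np.radians(25)
O2=np.array([.5573,.0320,.0575])
def slot(k): # floor mid
    return O2+(k-2)*.03*u-np.array([0,0,.0475])-.0475*np.tan(LE)*u
CX=np.sin(LE)*u+np.cos(LE)*zz; CZ=-np.cos(LE)*u+np.sin(LE)*zz; CY=np.cross(CZ,CX)
def tool(cx,cy,cz,a):
    x=-cz*np.cos(a)-cx*np.sin(a); return Rfrom(x,-cy)
# cassette point: foot + s along cx ; mid-thickness. TCP = that + g*toolx
def tcp_in_slot(k,a,s,g,lift=0.):
    Rt=tool(CX,CY,CZ,a); p=slot(k)+CX*(.0022+s+lift)+Rt.as_matrix()[:,0]*g
    return p,Rt
def flat(c):
    if c==1: ctr=np.array([.4565,.2555,0]);y=np.radians(-66.4)
    else: ctr=np.array([.451,-.237,0]);y=np.radians(68)
    return ctr,np.array([np.cos(y),np.sin(y),0])
def tcp_flat(c,a,s,g,h=.005,lift=0.):
    ctr,cx=flat(c);cz=zz;cy=np.cross(cz,cx);Rt=tool(cx,cy,cz,a)
    p=ctr+cx*(s-.06)+zz*(h+lift)+Rt.as_matrix()[:,0]*g
    return p,Rt
if __name__=="__main__":
    print(slot(1),slot(2))
    q0=np.array(D[-1][0])
    for a in (0,15,30,40):
        ar=np.radians(a)
        for nm,(p,Rt) in dict(s2=tcp_in_slot(2,ar,.085,.008),s2hi=tcp_in_slot(2,ar,.085,.008,.08),s1=tcp_in_slot(1,ar,.085,.008),s1hi=tcp_in_slot(1,ar,.085,.008,.08),f1=tcp_flat(1,ar,.085,.008),f2=tcp_flat(2,ar,.085,.008)).items():
            for q in IK(p,Rt,q0,8): print(a,nm,q.round(2))
E
python3 plan.py
```

```text
[0.50551723 0.03817472 0.01      ] [0.5353062 0.0346226 0.01     ]
0 s2 [-0.    0.62  2.65  3.25  1.27 -1.55]
0 s2hi [-0.02  0.34  2.48  3.27  0.82 -1.61]
0 s1hi [-0.01  0.32  2.55  3.28  0.86 -1.61]
0 f2 [-0.57  0.42  1.97  0.    0.75 -0.19]
15 s2 [-0.02  0.33  2.44  3.29  0.51 -1.64]
15 s2hi [-0.03  0.18  2.28  3.48  0.2  -1.84]
15 s1 [-0.01  0.31  2.5   3.3   0.55 -1.64]
15 s1hi [-0.02  0.15  2.33  3.48  0.22 -1.84]
15 f1 [0.15 0.46 1.94 0.34 0.84 2.64]
15 f2 [-0.39  0.45  1.97 -0.38  0.76  0.28]
30 s2hi [-0.05  0.16  2.06 -0.14  0.31  1.76]
30 s1hi [-0.04  0.12  2.12 -0.15  0.3   1.78]
30 f1 [-0.    0.53  1.93  0.58  0.99  2.33]
30 f2 [-0.22  0.52  1.96 -0.69  0.88  0.67]
40 s2 [-0.05  0.25  2.08 -0.08  0.37  1.71]
40 s2hi [-0.06  0.2   1.92 -0.05  0.59  1.67]
40 s1 [-0.05  0.21  2.14 -0.09  0.35  1.72]
40 s1hi [-0.05  0.16  1.97 -0.05  0.58  1.68]
40 f1 [-0.08  0.6   1.91  0.68  1.11  2.18]
40 f2 [-0.13  0.59  1.94 -0.83  1.    0.86]
```

```bash
cat >> plan.py <<'E'
A=np.radians(40)
BK=.0065
# K = corner of pad tips: TCP = K + BK*x - .011*y ; K given in cassette coords (s from foot, h above back face)
def fromK(K,Rt):
    m=Rt.as_matrix();return K+BK*m[:,0]-.011*m[:,1]
def gflat(c,s=.085,h=.0025,lift=0.):
    ctr,cx=flat(c);Rt=tool(cx,np.cross(zz,cx),zz,A)
    return fromK(ctr+cx*(s-.06)+zz*(h+lift),Rt),Rt
def gslot(k,s=.085,h=.0025,lift=0.,dn=0.,a=A):
    Rt=tool(CX,CY,CZ,A); K=slot(k)+CX*(.0022+s+lift)+CZ*(h-.005+dn); return fromK(K,Rt),Rt
def go(p,Rt):
    s=pose();r=rel(s,p,Rt);print("REL",r.tolist(),"target",p.round(4)); return r
E
python3 - <<'E'
from plan import *
go(*gflat(1,lift=.12))
q=np.array(D[-1][0])
s=pose();R0=R.from_rotvec(s["tool_rot"]);p1,R1=gflat(1,lift=.12)
for t in np.linspace(0,1,6):
    p=s["tcp_pos"]*(1-t)+p1*t;Rt=R0*R.from_rotvec((R0.inv()*R1).as_rotvec()*t)
    q=IK(p,Rt,q,1)[0];print(q.round(2),p.round(3))
for l in (.06,0): q=IK(*gflat(1,lift=l),q,1)[0];print(q.round(2))
E
```

```text
REL [127.8, -97.2, -206.3, 1.196, 0.179, -0.97] target [0.4615 0.2441 0.1246]
[-0.09 -0.07  1.86  0.04  0.96  1.47] [0.5   0.038 0.28 ]
[-0.03  0.03  1.79  0.07  1.11  1.75] [0.492 0.079 0.249]
[-0.01  0.13  1.74  0.17  1.23  1.96] [0.485 0.12  0.218]
[-0.02  0.23  1.73  0.3   1.31  2.13] [0.477 0.162 0.187]
[-0.05  0.33  1.75  0.45  1.34  2.27] [0.469 0.203 0.156]
[-0.07  0.42  1.81  0.63  1.33  2.37] [0.461 0.244 0.125]
[-0.07  0.5   1.87  0.65  1.22  2.28]
[-0.07  0.59  1.92  0.69  1.11  2.19]
```

Request:
{"fn": "move_arm", "kwargs": {"steps": [[[128,-97,-206,1.196,0.179,-0.97],[128,-97,-206,1.196,0.179,-0.97],[128,-97,-206,1.196,0.179,-0.97],[128,-97,-206,1.196,0.179,-0.97],[128,-97,-206,1.196,0.179,-0.97],[128,-97,-206,1.196,0.179,-0.97],[128,-97,-206,1.196,0.179,-0.97],[128,-97,-206,1.196,0.179,-0.97]]]}}

```text
time: 3.3
tcp_pos: [0.4626, 0.2446, 0.1249]
tool_rot: [1.908, 1.201, -2.001]
ft_force: [-0.1, 0.3, -0.7]
grip_width: 0.999
```

```bash
python3 log.py; python3 - <<'E'
from plan import *
go(*gflat(1,lift=.12))
E
```

```text
3.3 [0.042 0.351 1.796 0.469 1.229 2.287] [0.4626 0.2446 0.1249]
REL [0.3, -0.2, 1.2, 0.268, 0.04, -0.216] target [0.4615 0.2441 0.1246]
```

Finish the rotation and take a wrist look to refine before descending.

Request:
{"fn": "move_arm", "kwargs": {"steps": [[[0.3,-0.2,1.2,0.268,0.04,-0.216],[0.3,-0.2,1.2,0.268,0.04,-0.216],[0.3,-0.2,1.2,0.268,0.04,-0.216],[0.3,-0.2,1.2,0.268,0.04,-0.216]]]}}

```text
time: 3.7
tcp_pos: [0.4619, 0.2432, 0.124]
tool_rot: [-1.776, -1.099, 2.068]
ft_force: [0.8, -0.0, -0.1]
grip_width: 1.003
```

```bash
cat > cap.py <<'E'
import sys
from rig import env
from h import *
n=sys.argv[1];c=sys.argv[2] if len(sys.argv)>2 else "wrist"
s=env.sense();d=env.get_image(c)
np.savez(n+".npz",s=np.r_[s["tcp_pos"],s["tool_rot"]],px=d["pixels"])
cv2.imwrite(f"pics/{n}.png",cv2.resize(d["pixels"],(800,600),interpolation=cv2.INTER_CUBIC)[:,:,::-1])
E
python3 log.py; python3 cap.py g1; python3 - <<'E'
from plan import *
go(*gflat(1,lift=.0))
E
```

```text
3.7 [-0.074  0.422  1.815  0.625  1.33   2.37 ] [0.4619 0.2432 0.124 ]
REL [92.2, 76.8, 0.1, 0.0, -0.001, -0.001] target [0.4615 0.2441 0.0046]
```

View pics/g1.png

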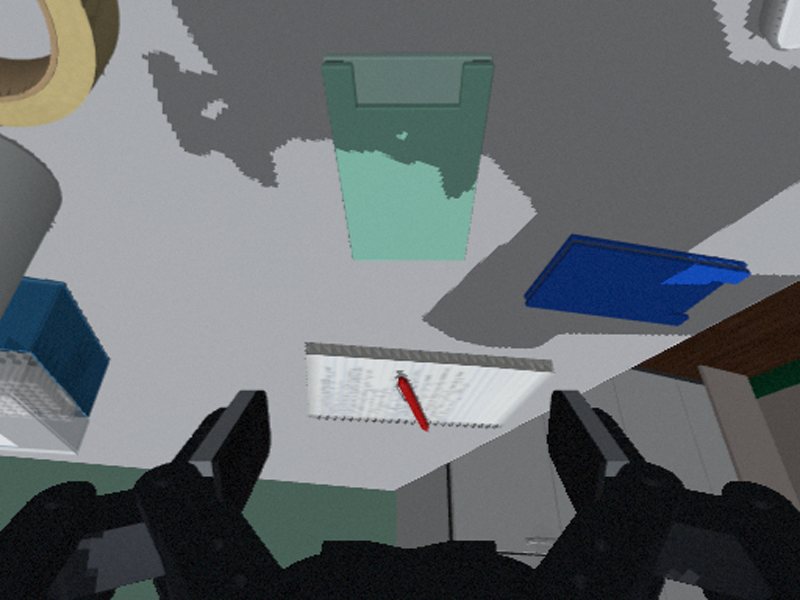

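The wrist view shows cassette_1 centred between the fingers. Its notched edge runs at row 57, columns 323–494, and its foot at row 260, columns 353–466. I check its position from these pixels before descending.

```bash
python3 - <<'E'
from plan import *
from rig import env
q=np.load("g1.npz");s=dict(tcp_pos=q["s"][:3],tool_rot=q["s"][3:]);d=env.get_image("wrist")
k=512/800
uv=[((x+.5)*k-.5,(y+.5)*k-.5) for x,y in((323,57),(494,57),(353,260),(466,260))]
P=onz(d,uv,.010,s);print(P.round(4))
m=P.mean(0);ax=(P[0]+P[1]-P[2]-P[3])[:2];print(m,np.degrees(np.arctan2(ax[1],ax[0])),np.linalg.norm(ax)/2,flat(1))
# pad tip location estimate: ray for tip corners intersect plane tool z=+-42.5
Rm=d["hand_eye"][:3,:3];p=d["hand_eye"][:3,3]
for (x,y),zt in (((240,391),-.0425),((268,391),-.0425),((553,391),.0425),((580,391),.0425),((268,450),-.0425),((213,462),-.0425)):
    u_,v_=(x+.5)*k-.5,(y+.5)*k-.5
    r=Rm@np.array([(u_-d["cx"])/d["fx"],-(v_-d["cy"])/d["fy"],-1]);print((p+r*(zt-p[2])/r[2]).round(4))
E
```

```text
[[0.5107 0.2115 0.01  ]
 [0.4525 0.1862 0.01  ]
 [0.4626 0.3239 0.01  ]
 [0.4019 0.2975 0.01  ]]
[0.45694604 0.25476105 0.01      ] -66.20034211268126 0.12222704399510716 (array([0.4565, 0.2555, 0.    ]), array([ 0.40034903, -0.91636273,  0.        ]))
[-0.0335  0.0196 -0.0425]
[-0.012   0.0083 -0.0425]
[-0.013   0.0089  0.0425]
[-0.0332  0.0195  0.0425]
[-0.0173 -0.0085 -0.0425]
[-0.053   0.0128 -0.0425]
```

Request:
{"fn": "move_arm", "kwargs": {"steps": [[[31,26,0,0,0,0],[61,51,0,0,0,0],[77,64,0,0,0,0],[85,71,0,0,0,0],[90,75,0,0,0,0],[92,77,0,0,0,0],[92,77,0,0,0,0]]]}}

```text
time: 4.5
tcp_pos: [0.4622, 0.2445, 0.0056]
tool_rot: [-1.78, -1.103, 2.067]
ft_force: [0.3, 0.0, -0.0]
grip_width: 1.001
```

```bash
python3 log.py; python3 cap.py g2; python3 - <<'E'
from plan import *
go(*gflat(1,lift=.0))
E
```

```text
4.5 [-0.071  0.59   1.916  0.686  1.114  2.193] [0.4622 0.2445 0.0056]
REL [0.9, 0.8, 0.9, 0.003, -0.002, -0.002] target [0.4615 0.2441 0.0046]
```

View pics/g2.png

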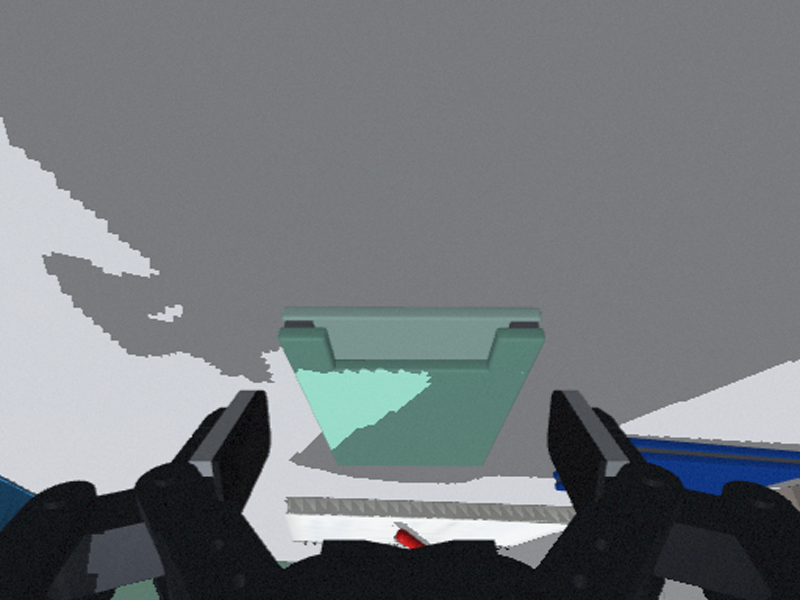

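The cassette is between the open pads, spanning columns 280–545 at row 335, and level. I close the fingers.

Request:
{"fn": "move_arm", "kwargs": {"steps": [[[1,1,0.5,0,0,0],[1,1,0.5,0,0,0],[1,1,0.5,0,0,0],[1,1,0.5,0,0,0],[1,1,0.5,0,0,0],[1,1,0.5,0,0,0]]], "hand": 1}}

```text
time: 5.15
tcp_pos: [0.4624, 0.2439, 0.0058]
tool_rot: [-1.782, -1.104, 2.065]
ft_force: [-0.3, -4.6, 6.2]
grip_width: 0.73
```

```bash
python3 log.py; python3 cap.py g3; python3 - <<'E'
from h import *
s=pose();print(s["grip_width"],s["ft_force"])
E
```

```text
5.15 [-0.073  0.59   1.917  0.687  1.113  2.19 ] [0.4624 0.2439 0.0058]
0.7330687194776244 [ 3.01289864e-03 -4.26455679e+00  6.37021511e+00]
```

View pics/g3.png

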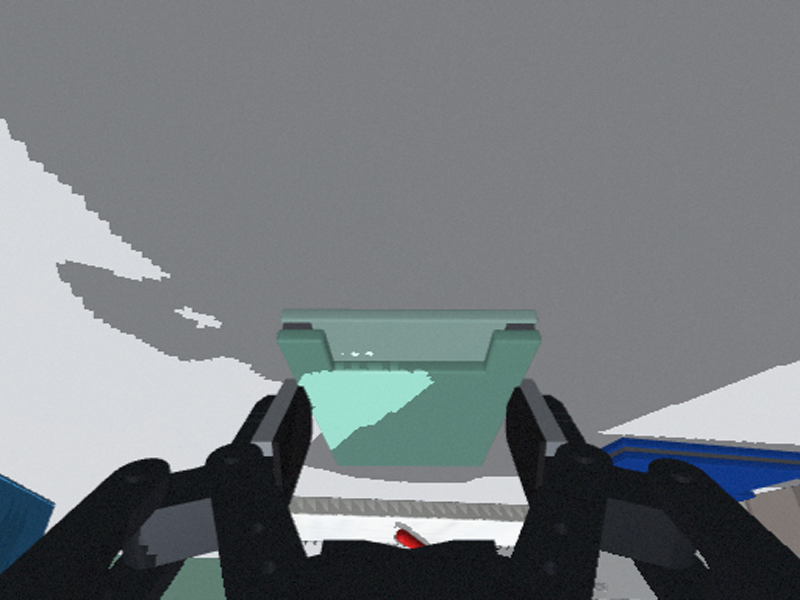

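Both pads are on the edges at columns 300 and 520, with the cassette still level. I lift a little to test the grip.

Request:
{"fn": "move_arm", "kwargs": {"steps": [[[-4,-3,0,0,0,0],[-15,-13,0,0,0,0],[-38,-32,0,0,0,0],[-61,-51,0,0,0,0],[-84,-71,0,0,0,0],[-84,-71,0,0,0,0]]]}}

```text
time: 5.8
tcp_pos: [0.4635, 0.2446, 0.12]
tool_rot: [-1.791, -1.107, 2.059]
ft_force: [0.4, 0.6, -2.2]
grip_width: 0.726
```

```bash
python3 log.py; python3 cap.py g4; python3 - <<'E'
from plan import *
s=pose();print(s["grip_width"],s["ft_force"])
for l in (.12,.08): go(*gslot(2,lift=l))
s=pose();R0=R.from_rotvec(s["tool_rot"]);p1,R1=gslot(2,lift=.1)
q=s["joint_positions"]
for t in np.linspace(0,1,6):
    p=s["tcp_pos"]*(1-t)+p1*t;Rt=R0*R.from_rotvec((R0.inv()*R1).as_rotvec()*t)
    q=IK(p,Rt,q,1)[0];
    m=Rt.as_matrix(); cx=m[:,1]*np.cos(A)-m[:,0]*np.sin(A); K=p-BK*m[:,0]+.011*m[:,1]
    print(q.round(2),p.round(3),"foot",(K-cx*.085).round(3))
for l in (.06,0): q=IK(*gslot(2,lift=l),q,1)[0];print(q.round(2))
E
```

```text
5.8 [-0.072  0.425  1.821  0.63   1.314  2.354] [0.4635 0.2446 0.12  ]
0.7267591293814459 [-0.06210925  0.17735226 -2.45417879]
REL [-220.3, 158.9, -54.2, -1.08, -0.149, 1.017] target [0.6173 0.0248 0.1862]
REL [-187.0, 175.4, -39.2, -1.08, -0.149, 1.017] target [0.6005 0.0268 0.1499]
[-0.07  0.43  1.82  0.63  1.31  2.35] [0.463 0.244 0.118] foot [0.434 0.31  0.115]
[-0.05  0.38  1.75  0.46  1.28  2.27] [0.492 0.2   0.128] foot [0.453 0.259 0.11 ]
[-0.02  0.33  1.72  0.3   1.2   2.15] [0.521 0.157 0.138] foot [0.477 0.204 0.105]
[-0.01  0.27  1.74  0.15  1.07  2.02] [0.55  0.113 0.148] foot [0.507 0.147 0.101]
[-0.02  0.22  1.8   0.04  0.88  1.86] [0.58  0.069 0.158] foot [0.541 0.088 0.099]
[-0.06  0.18  1.9  -0.05  0.63  1.66] [0.609 0.026 0.168] foot [0.58  0.029 0.102]
[-0.05  0.2   1.98 -0.06  0.52  1.68]
[-0.05  0.25  2.1  -0.08  0.36  1.71]
```

View pics/g4.png

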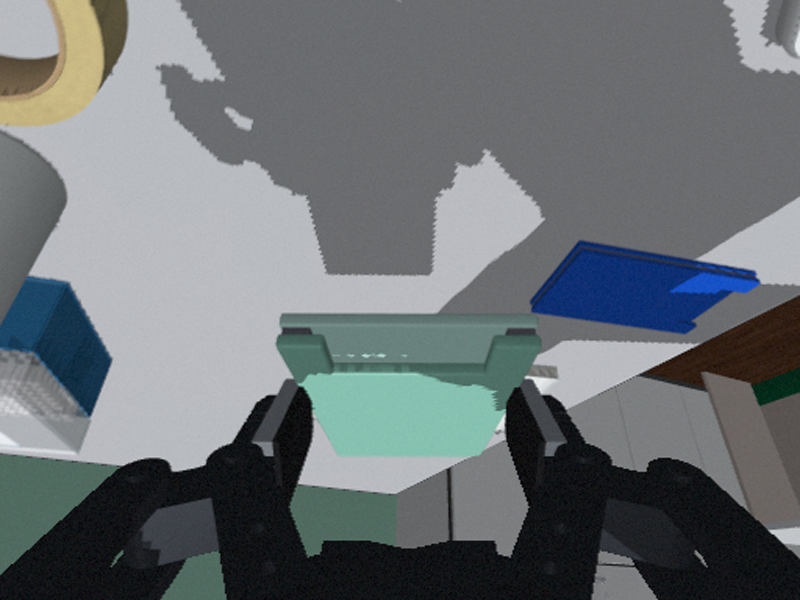

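```bash
python3 - <<'E'
from h import *
o=[]
for n in("g3","g4"):
    px=np.load(n+".npz")["px"][190:300,165:360]
    o.append(cv2.resize(px,(532,300),interpolation=cv2.INTER_CUBIC))
    o[-1]=cv2.resize(px,None,fx=4,fy=4,interpolation=cv2.INTER_CUBIC)
    cv2.imwrite(f"pics/{n}c.png",o[-1][:,:,::-1])
E
```

```text
(no output)
```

View pics/g3c.png

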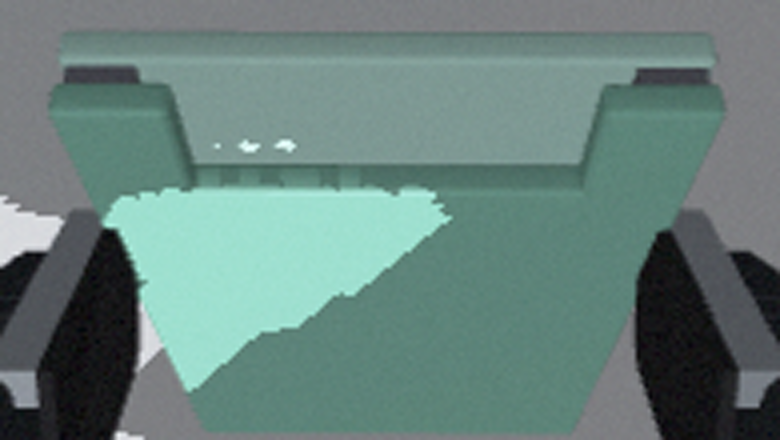

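View pics/g4c.png

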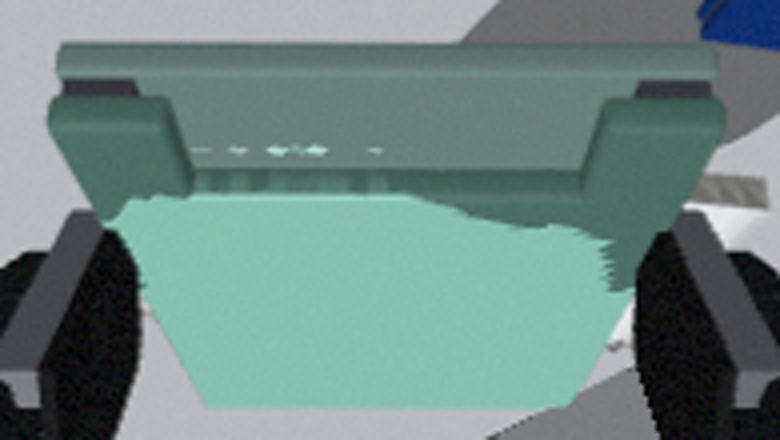

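```bash
cat > pnp.py <<'E'
from h import *
from rig import env
d=env.get_image("wrist");K=np.array([[d["fx"],0,d["cx"]],[0,d["fy"],d["cy"]],[0,0,1]])
def inhand(pix,notch=None):
    """pix: list (u,v) full-res: notched L,R, foot L,R of the top face -> 2D least squares in tool frame: angle phi (about tool z), position of foot mid"""
    from scipy.optimize import least_squares
    obj=np.array([[.06,.033,.01],[.06,-.033,.01],[-.06,.033,.01],[-.06,-.033,.01]])
    H=d["hand_eye"]
    def f(x):
        a=x[0]; cx=np.array([-np.sin(a),np.cos(a),0]);cz=np.array([-np.cos(a),-np.sin(a),0]);cy=np.array([0,0,-1.])
        P=np.array([x[1],x[2],x[3]])+obj@np.array([cx,cy,cz])
        c=(P-H[:3,3])@H[:3,:3]
        return (np.c_[d["cx"]+d["fx"]*c[:,0]/-c[:,2],d["cy"]-d["fy"]*c[:,1]/-c[:,2]]-np.array(pix)).ravel()
    r=least_squares(f,[.7,0,0,0],x_scale=[.1,.01,.01,.01]);return r.x,np.abs(r.fun).max()
if __name__=="__main__":
    def cv(a,ox=165,oy=190): return [((x+.5)/4-.5+ox,(y+.5)/4-.5+oy) for x,y in a]
    for n,a in(("g3",[(51,100),(723,100),(206,432),(577,432)]),("g4",[(49,112),(725,112),(206,407),(574,407)])):
        x,e=inhand(cv(a));print(n,np.degrees(x[0]).round(2),x[1:].round(4),e)
        s=np.sin(x[0]);c=np.cos(x[0]);print(" foot mid tool:",(x[1:3]-.06*np.array([-s,c])+.005*np.array([-c,-s])).round(4))
E
python3 pnp.py
python3 - <<'E'
import sys;sys.path.insert(0,'.')
from plan import *
# nominal foot in tool
K=np.array([-BK,.011]);cx=np.array([-np.sin(A),np.cos(A)]);cz=np.array([-np.cos(A),-np.sin(A)])
print("nominal foot",K-.085*cx+cz*(.005-.0025))
E
```

```text
g3 39.14 [ 0.0169 -0.0077 -0.0002] 1.3528345889249067
 foot mid tool: [ 0.0509 -0.0574]
g4 41.89 [ 0.0177 -0.0063 -0.0003] 1.1694411942888223
 foot mid tool: [ 0.0541 -0.0543]
nominal foot [ 0.04622184 -0.05572075]
```

```bash
python3 - <<'E'
from plan import *
q=np.load("g3.npz");m=R.from_rotvec(q["s"][3:]).as_matrix();t=q["s"][:3]
ctr=np.array([.457,.255,0]);y=np.radians(-66.3);cx=np.array([np.cos(y),np.sin(y),0])
foot=ctr-.06*cx+zz*.005
print("foot tool g3 true",((foot-t)@m).round(4)); c=cx@m; print("angle",np.degrees(np.arctan2(-c[0],c[1])),"lat",c[2])
E
```

```text
foot tool g3 true [ 0.047  -0.055   0.0005]
angle 39.89972095874314 lat -0.00033992013220940576
```

```bash
cat >> plan.py <<'E'
def place(k,a,F,lift=0.,dn=0.,dy=0.,drop=.0022):
    Rt=tool(CX,CY,CZ,a); foot=slot(k)+CX*(drop+lift)+CZ*dn+v*dy
    return foot-Rt.apply(F),Rt
def footnow(a,F,k):
    s=pose();Rt=R.from_rotvec(s["tool_rot"]);f=s["tcp_pos"]+Rt.apply(F);r=f-slot(k)
    m=Rt.as_matrix();cx=m[:,1]*np.cos(a)-m[:,0]*np.sin(a)
    print("foot rel slot: along lean %.1f, normal %.1f, lateral %.1f mm; lean %.2f side %.2f deg"%(r@CX*1e3,r@CZ*1e3,r@v*1e3,np.degrees(np.arctan2(cx@u,cx[2])),np.degrees(cx@v)),s["ft_force"].round(1),s["grip_width"].round(3))
E
python3 - <<'E'
from plan import *
a=np.radians(42.65);F=np.array([.0502,-.0519,.0005])
p,Rt=place(2,a,F,lift=.1);go(p,Rt);print(IK(p,Rt,pose()["joint_positions"],1)[0].round(2))
E
```

```text
REL [-204.7, 164.5, -45.9, -1.073, -0.171, 0.978] target [0.607  0.0266 0.1688]
[-0.06  0.19  1.86 -0.04  0.7   1.66]
```

Request:
{"fn": "move_arm", "kwargs": {"steps": [[[-40,5,-4,-0.107,-0.017,0.098],[-60,25,-9,-0.215,-0.034,0.196],[-80,45,-14,-0.32,-0.05,0.293],[-100,65,-18,-0.43,-0.068,0.39],[-120,85,-23,-0.537,-0.085,0.49],[-140,105,-28,-0.644,-0.1,0.587],[-160,125,-32,-0.75,-0.12,0.685],[-175,140,-37,-0.858,-0.137,0.782]]]}}

```text
time: 6.7
tcp_pos: [0.5835, 0.0567, 0.1603]
tool_rot: [1.572, 0.936, -1.253]
ft_force: [-0.5, 0.2, -2.3]
grip_width: 0.729
```

```bash
python3 log.py; python3 - <<'E'
from plan import *
a=np.radians(42.65);F=np.array([.0502,-.0519,.0005])
footnow(a,F,2)
p,Rt=place(2,a,F,lift=.1);go(p,Rt)
E
```

```text
6.7 [-0.045  0.241  1.763  0.047  0.937  1.821] [0.5835 0.0567 0.1603]Traceback (most recent call last):
  File "<stdin>", line 3, in <module>
  File "plan.py", line 47, in footnow
    print("foot rel slot: along lean %.1f, normal %.1f, lateral %.1f mm; lean %.2f side %.2f deg"%(r@CX*1e3,r@CZ*1e3,r@v*1e3,np.degrees(np.arctan2(cx@u,cx[2])),np.degrees(cx@v)),s["ft_force"].round(1),s["grip_width"].round(3))
                                                                                                                                                                                                         ^^^^^^^^^^^^^^^^^^^^^
AttributeError: 'float' object has no attribute 'round'
```

```bash
sed -i 's/s\["grip_width"\].round(3)/round(s["grip_width"],3)/' plan.py; python3 - <<'E'
from plan import *
a=np.radians(42.65);F=np.array([.0502,-.0519,.0005])
footnow(a,F,2)
p,Rt=place(2,a,F,lift=.1);go(p,Rt)
E
```

```text
foot rel slot: along lean 85.2, normal 34.0, lateral 40.4 mm; lean 35.70 side -10.64 deg [-0.5  0.2 -2.3] 0.729
REL [-4.4, 32.9, 20.7, -0.21, -0.032, 0.196] target [0.607  0.0266 0.1688]
```

Request:
{"fn": "move_arm", "kwargs": {"steps": [[[-2,16,10,-0.105,-0.016,0.098],[-4.4,33,20.7,-0.21,-0.032,0.196],[-4.4,33,20.7,-0.21,-0.032,0.196],[-4.4,33,20.7,-0.21,-0.032,0.196],[-4.4,33,20.7,-0.21,-0.032,0.196]]]}}

```text
time: 7.2
tcp_pos: [0.6069, 0.0269, 0.168]
tool_rot: [1.437, 0.845, -1.009]
ft_force: [0.4, 0.5, -2.6]
grip_width: 0.722
```

```bash
python3 log.py; python3 cap.py p1; python3 - <<'E'
from plan import *
a=np.radians(42.65);F=np.array([.0502,-.0519,.0005])
footnow(a,F,2)
p,Rt=place(2,a,F,lift=.1);go(p,Rt)
px=np.load("p1.npz")["px"][190:300,165:360]
cv2.imwrite("pics/p1c.png",cv2.resize(px,None,fx=4,fy=4,interpolation=cv2.INTER_CUBIC)[:,:,::-1])
from rig import env
px=env.get_image("scene")["pixels"][100:230,200:330]
cv2.imwrite("pics/p1s.png",cv2.resize(px,None,fx=4.5,fy=4.5,interpolation=cv2.INTER_CUBIC)[:,:,::-1])
E
```

```text
7.2 [-0.056  0.195  1.859 -0.035  0.701  1.657] [0.6069 0.0269 0.168 ]
foot rel slot: along lean 101.9, normal -0.3, lateral 0.4 mm; lean 25.08 side -0.10 deg [ 0.7  0.7 -1.5] 0.728
REL [-0.6, -0.0, 0.3, -0.002, -0.001, 0.001] target [0.607  0.0266 0.1688]
```

View pics/p1.png

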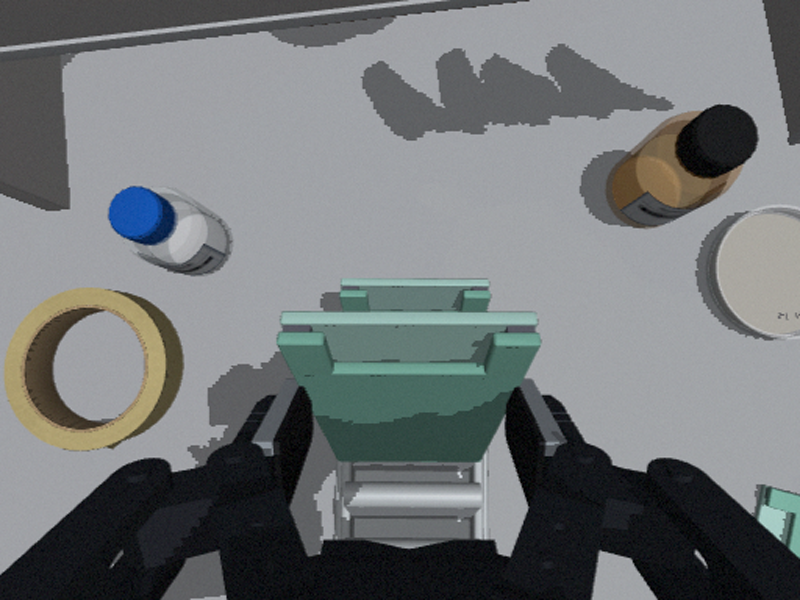

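View pics/p1c.png

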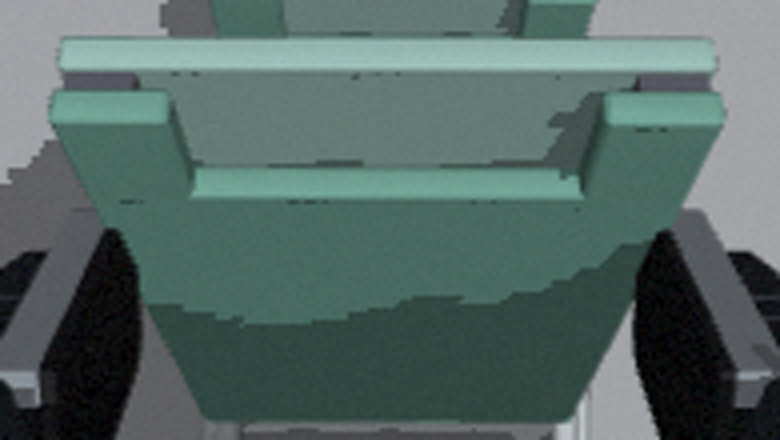

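View pics/p1s.png

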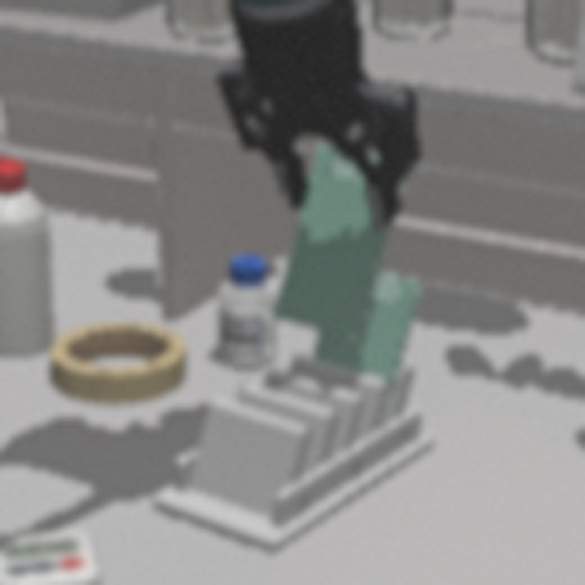

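```bash
python3 - <<'E'
from pnp import *
def cv(a,ox=165,oy=190): return [((x+.5)/4-.5+ox,(y+.5)/4-.5+oy) for x,y in a]
x,e=inhand(cv([(50,106),(724,106),(205.5,420),(575.5,420)]));print(np.degrees(x[0]),x[1:],e)
s=np.sin(x[0]);c=np.cos(x[0]);F=(x[1:3]-.06*np.array([-s,c])+.005*np.array([-c,-s]));print("corrected",np.degrees(x[0])+.76,F+[-.0039,.0024])
q=np.load("p1.npz");px=q["px"][285:350,200:325]
cv2.imwrite("pics/p1f.png",cv2.resize(px,None,fx=6,fy=6,interpolation=cv2.INTER_CUBIC)[:,:,::-1])
E
```

```text
40.46141323616258 [ 0.01657546 -0.007024   -0.00092538] 1.3133705138072287
corrected 41.221413236162576 [ 0.04780739 -0.05351927]
```

View pics/p1f.png

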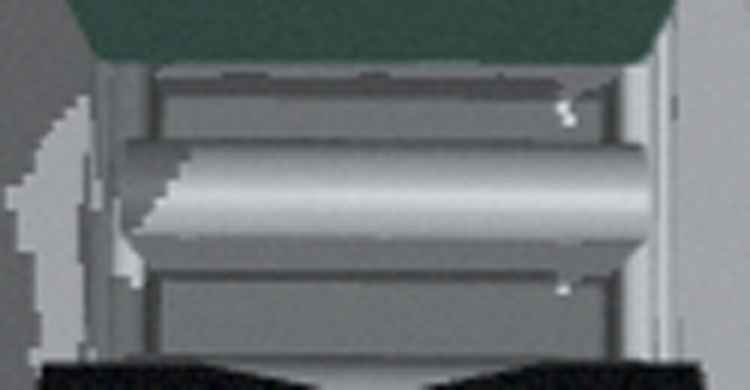

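```bash
python3 - <<'E'
from plan import *
from rig import env
d=env.get_image("wrist");q=np.load("p1.npz");s=dict(tcp_pos=q["s"][:3],tool_rot=q["s"][3:])
f=lambda x,y:((x+.5)/6-.5+200,(y+.5)/6-.5+285)
P=onz(d,[f(120,192),f(648,192)],.0585,s)
print(P)
for p in P: r=p-O2;print("u %.1f v %.1f"%(r@u*1e3,r@v*1e3))
E
```

```text
[[ 0.54678949  0.07124659  0.0585    ]
 [ 0.53782701 -0.00327062  0.0585    ]]
u -15.1 v 37.7
u -15.2 v -37.3
```

```bash
python3 - <<'E'
from plan import *
a=np.radians(41.2);F=np.array([.0478,-.0535,.0005])
footnow(a,F,2)
for l in(.1,.068,.03,.004): go(*place(2,a,F,lift=l))
E
```

```text
foot rel slot: along lean 102.7, normal 2.4, lateral 0.3 mm; lean 26.46 side -0.06 deg [ 0.2  0.3 -1.1] 0.73
REL [0.8, 0.1, 0.2, -0.001, -0.001, 0.025] target [0.6077 0.0265 0.1679]
REL [22.4, -23.5, 0.3, -0.001, -0.001, 0.025] target [0.5943 0.0281 0.1389]
REL [48.2, -51.4, 0.3, -0.001, -0.001, 0.025] target [0.5783 0.03   0.1045]
REL [65.8, -70.5, 0.3, -0.001, -0.001, 0.025] target [0.5674 0.0313 0.0809]
```

Request:
{"fn": "move_arm", "kwargs": {"steps": [[[0.8,0,0.3,0,0,0.025],[8,-8,0.3,0,0,0.025],[16,-16,0.3,0,0,0.025],[22.4,-23.5,0.3,0,0,0.025],[22.4,-23.5,0.3,0,0,0.025],[22.4,-23.5,0.3,0,0,0.025]]]}}

```text
time: 8.0
tcp_pos: [0.5941, 0.0281, 0.1385]
tool_rot: [1.443, 0.824, -0.989]
ft_force: [-0.2, 0.1, -1.6]
grip_width: 0.732
```

```bash
cat > look.py <<'E'
import sys
from plan import *
from rig import env
n=sys.argv[1];q=np.load(n+".npz")
px=q["px"][190:340,165:360]
cv2.imwrite(f"pics/{n}c.png",cv2.resize(px,None,fx=4,fy=4,interpolation=cv2.INTER_CUBIC)[:,:,::-1])
px=env.get_image("scene")["pixels"][110:240,200:330]
cv2.imwrite(f"pics/{n}s.png",cv2.resize(px,None,fx=4.5,fy=4.5,interpolation=cv2.INTER_CUBIC)[:,:,::-1])
E
python3 cap.py p2; python3 look.py p2;  python3 - <<'E'
from plan import *
a=np.radians(41.2);F=np.array([.0478,-.0535,.0005])
footnow(a,F,2)
E
```

```text
foot rel slot: along lean 71.0, normal -0.5, lateral 0.1 mm; lean 24.95 side -0.06 deg [-1.4 -0.7 -2. ] 0.729
```

View pics/p2c.png

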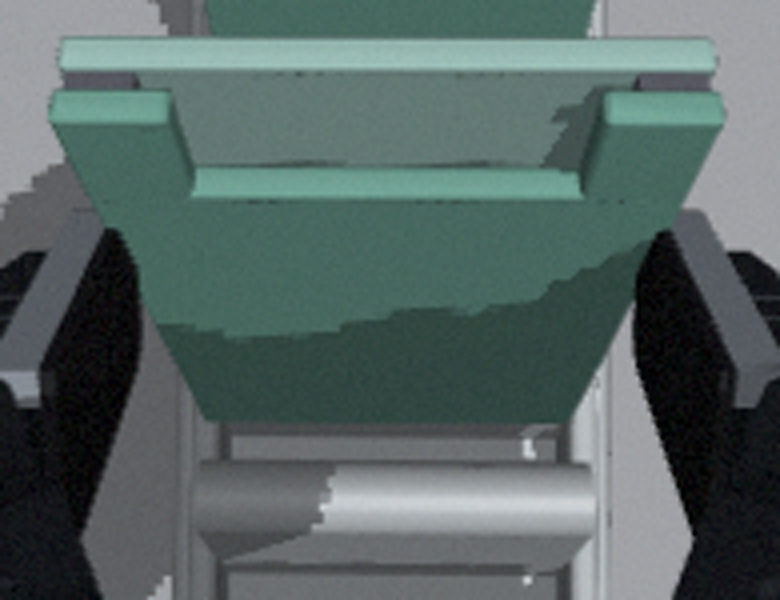

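View pics/p2s.png

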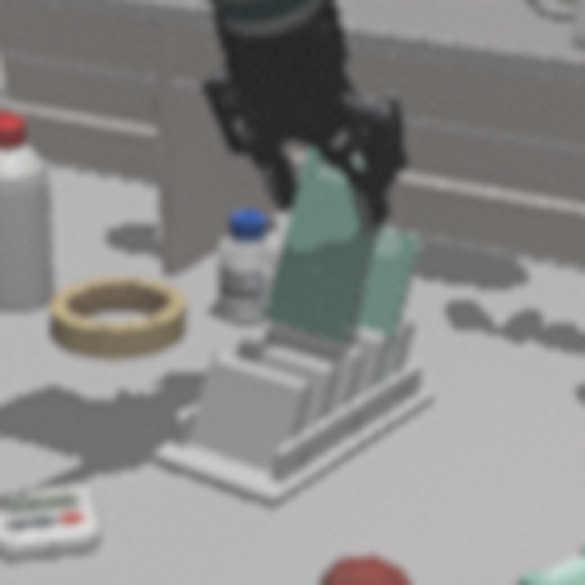

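Foot edge at row 422, columns 205–575, just behind fin 2 at row 500, columns 195–595. It is centred and leaning like cassette_3. I enter the slot slowly.

Request:
{"fn": "move_arm", "kwargs": {"steps": [[[3.4,-3.7,0,0,0,0],[6.8,-7.3,0,0,0,0],[10.2,-11,0,0,0,0],[13.5,-14.7,0,0,0,0],[13.5,-14.7,0,0,0,0]]]}}

```text
time: 8.6
tcp_pos: [0.5858, 0.0291, 0.1199]
tool_rot: [1.443, 0.824, -0.989]
ft_force: [-0.3, 0.3, -1.7]
grip_width: 0.729
```

```bash
python3 cap.py p3; python3 look.py p3;  python3 - <<'E'
from plan import *
a=np.radians(41.2);F=np.array([.0478,-.0535,.0005])
footnow(a,F,2)
E
```

```text
foot rel slot: along lean 50.8, normal -0.9, lateral 0.1 mm; lean 24.96 side -0.06 deg [ 0.4 -0.2 -1.6] 0.729
```

View pics/p3c.png

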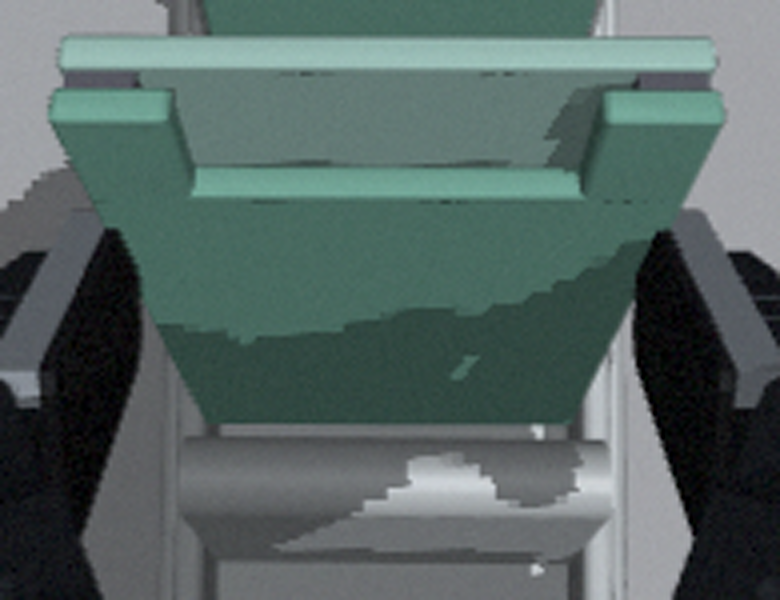

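```bash
cat > chk.py <<'E'
from plan import *
from rig import env
d=env.get_image("wrist")
def chk(n,row,k,along,ox=165,oy=190,col=390):
    q=np.load(n+".npz");s=dict(tcp_pos=q["s"][:3],tool_rot=q["s"][3:])
    p,r=ray(d,[((col+.5)/4-.5+ox,(row+.5)/4-.5+oy)],s);r=r[0]
    o=p-slot(k)
    for al in along:
        t=(al-o@CX)/(r@CX);print(al,"normal of front edge mm",((o+r*t)@CZ*1e3).round(2))
E
python3 - <<'E'
from chk import *
chk("p3",422,2,(.048,.051,.054)); chk("p2",422,2,(.068,.071,.074))
E
```

```text
0.048 normal of front edge mm 4.55
0.051 normal of front edge mm 5.25
0.054 normal of front edge mm 5.95
0.068 normal of front edge mm 4.68
0.071 normal of front edge mm 5.38
0.074 normal of front edge mm 6.09
```

Request:
{"fn": "move_arm", "kwargs": {"steps": [[[4,-4.4,0,0,0,0],[8.2,-9.2,0,0,0,0],[12.3,-14,0,0,0,0],[16.4,-18.5,0,0,0,0],[20.5,-23.2,0,0,0,0],[25,-28.3,0,0,0,0],[25,-28.3,0,0,0,0]]]}}

```text
time: 9.45
tcp_pos: [0.5701, 0.031, 0.0855]
tool_rot: [1.443, 0.824, -0.989]
ft_force: [-0.2, 0.6, -2.0]
grip_width: 0.725
```

```bash
python3 cap.py p4; python3 look.py p4;  python3 - <<'E'
from plan import *
a=np.radians(41.2);F=np.array([.0478,-.0535,.0005])
footnow(a,F,2)
E
```

```text
foot rel slot: along lean 13.3, normal -1.4, lateral 0.2 mm; lean 24.93 side -0.06 deg [ 0.6  0.5 -1.9] 0.725
```

View pics/p4c.png

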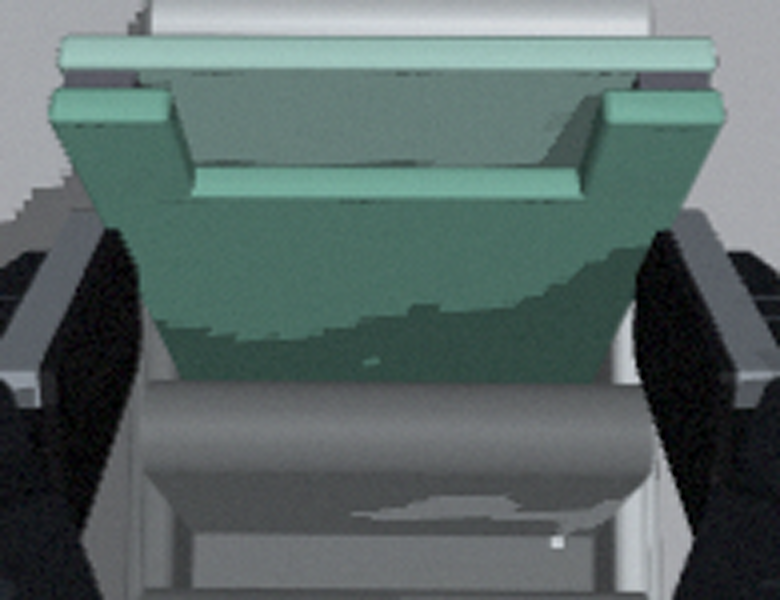

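The cassette is inside the slot with no contact force. I continue down gently to find the floor.

Request:
{"fn": "move_arm", "kwargs": {"steps": [[[1,-2,0,0,0,0],[2.4,-3.8,0,0,0,0],[3.7,-5.3,0,0,0,0],[4.7,-6.5,0,0,0,0],[4.7,-6.5,0,0,0,0]]]}}

```text
time: 10.05
tcp_pos: [0.5678, 0.0314, 0.0799]
tool_rot: [1.444, 0.822, -0.987]
ft_force: [0.5, 0.0, -0.9]
grip_width: 0.73
```

```bash
 python3 - <<'E'
from plan import *
a=np.radians(41.2);F=np.array([.0478,-.0535,.0005])
footnow(a,F,2)
E
```

```text
foot rel slot: along lean 5.4, normal -0.8, lateral 0.2 mm; lean 24.91 side -0.06 deg [ 0.5  0.  -0.9] 0.73
```

Request:
{"fn": "move_arm", "kwargs": {"steps": [[[0.7,-0.7,0,0,0,0],[1.3,-1.5,0,0,0,0],[2,-2.2,0,0,0,0],[2,-2.2,0,0,0,0]]]}}

```text
time: 10.45
tcp_pos: [0.5689, 0.0313, 0.0791]
tool_rot: [1.446, 0.818, -0.982]
ft_force: [0.5, -1.1, 5.3]
grip_width: 0.733
```

```bash
 python3 - <<'E'
from plan import *
a=np.radians(41.2);F=np.array([.0478,-.0535,.0005])
footnow(a,F,2)
E
```

```text
foot rel slot: along lean 5.1, normal -2.6, lateral 0.3 mm; lean 24.59 side -0.08 deg [ 0.5 -1.1  5.3] 0.733
```

```bash
python3 cap.py p5; python3 look.py p5; python3 cap.py p5t top; python3 - <<'E'
from h import *
px=np.load("p5t.npz")["px"][115:215,220:290]
cv2.imwrite("pics/p5t.png",cv2.resize(px,(420,600),interpolation=cv2.INTER_CUBIC)[:,:,::-1])
E
```

```text
(no output)
```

View pics/p5c.png

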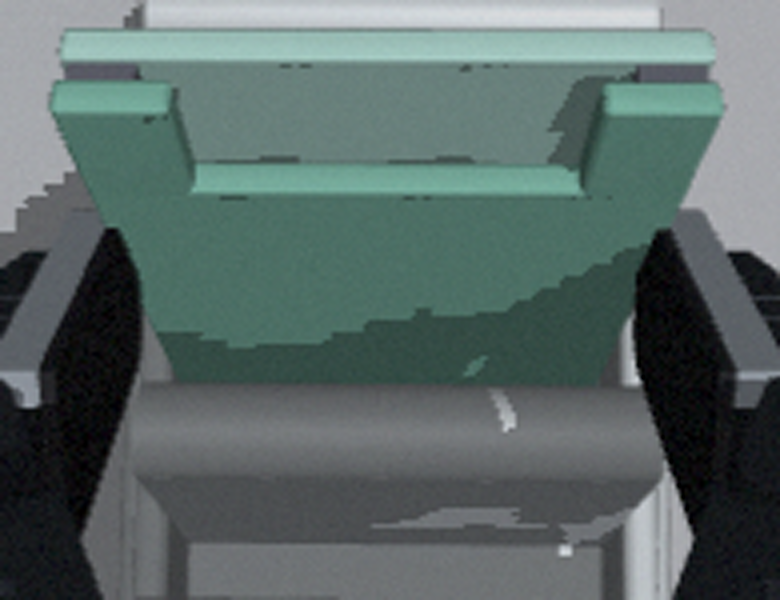

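View pics/p5s.png

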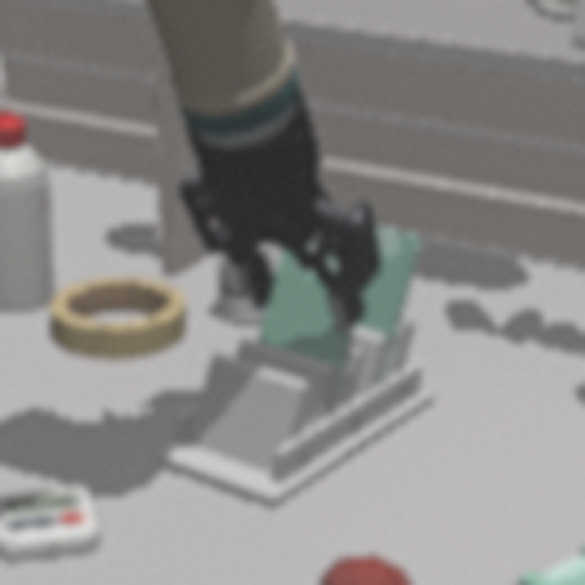

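```bash
cat >> chk.py <<'E'
def along(n,row,k,normals,ox=165,oy=190,col=390):
    q=np.load(n+".npz");s=dict(tcp_pos=q["s"][:3],tool_rot=q["s"][3:])
    p,r=ray(d,[((col+.5)/4-.5+ox,(row+.5)/4-.5+oy)],s);r=r[0];o=p-slot(k)
    for nn in normals:
        t=(nn-o@CZ)/(r@CZ);print(n,nn,"along mm",((o+r*t)@CX*1e3).round(1))
E
python3 - <<'E'
from chk import *
along("p5",30,2,(-.007,-.005,-.003))
along("p4",38,2,(-.0065,-.005,-.0045))
# g3 reference: cassette flat; back sheet rear edge row 33
q=np.load("g3.npz");s=dict(tcp_pos=q["s"][:3],tool_rot=q["s"][3:])
for row,z in((33,.0),(85,.01),(432,.01)): 
    P=onz(d,[((390+.5)/4-.5+165,(row+.5)/4-.5+190)],z,s)[0]; y=np.radians(-66.3);cx=np.array([np.cos(y),np.sin(y),0]);print(row,(P-np.array([.457,.255,0]))@cx)
E
```

```text
p5 -0.007 along mm 123.0
p5 -0.005 along mm 126.3
p5 -0.003 along mm 129.6
p4 -0.0065 along mm 126.5
p4 -0.005 along mm 129.1
p4 -0.0045 along mm 130.0
33 0.05657353078092306
85 0.06352425858416419
432 -0.060180750011537054
```

Contact came as a nearly purely vertical +7 N with almost no sideways part, so this is the floor and not a fin. The foot is down at about home depth, and the cassette is leaning on the rear fin. I relax and open slightly.

Request:
{"fn": "move_arm", "kwargs": {"steps": [[[0,0,0,0,0,0],[0,0,0,0,0,0],[0,0,0,0,0,0],[0,0,0,0,0,0]]], "hand": -0.62}}

```text
time: 11.05
tcp_pos: [0.5682, 0.0314, 0.0785]
tool_rot: [1.446, 0.819, -0.983]
ft_force: [0.6, -0.8, 0.9]
grip_width: 0.806
```

```bash
python3 cap.py p6; python3 look.py p6;  python3 - <<'E'
from plan import *
a=np.radians(41.2);F=np.array([.0478,-.0535,.0005])
footnow(a,F,2)
E
```

```text
foot rel slot: along lean 4.6, normal -2.4, lateral 0.3 mm; lean 24.65 side -0.08 deg [-0.7 -0.5 -0.2] 0.807
```

View pics/p6c.png

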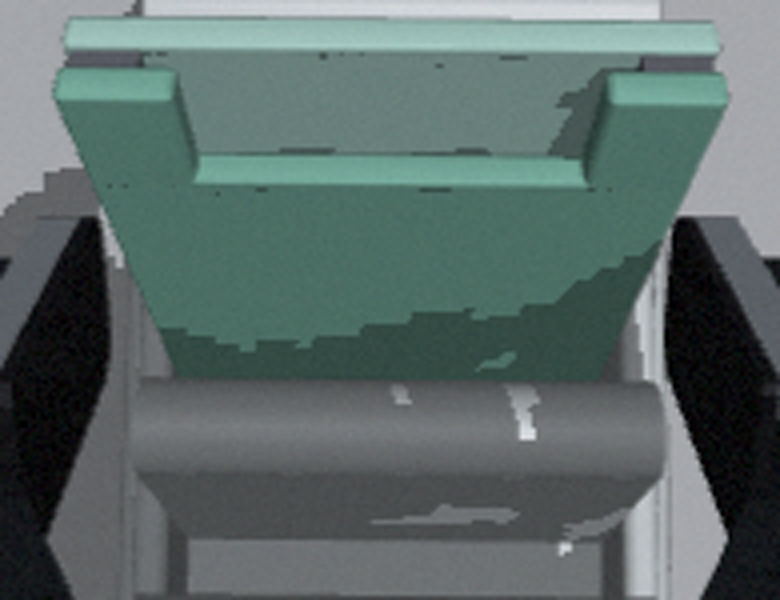

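View pics/p6s.png

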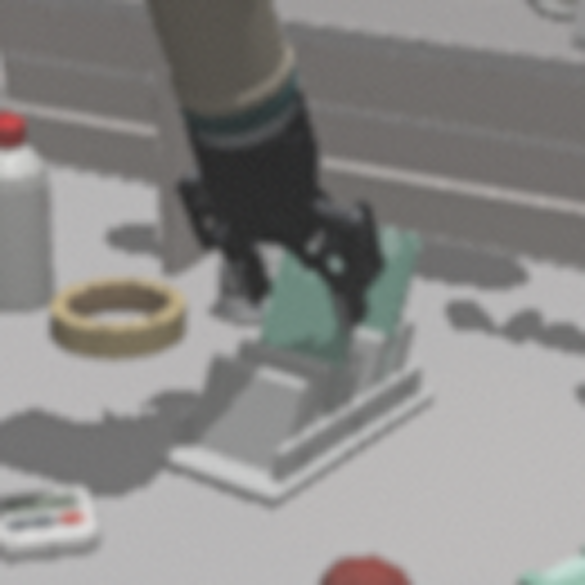

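It stands released, leaning on the rear fin. I open fully and back out along the tool axis.

Request:
{"fn": "move_arm", "kwargs": {"steps": [[[0,0,0,0,0,0],[-4,0,0,0,0,0],[-14,0,0,0,0,0],[-40,0,0,0,0,0],[-80,0,0,0,0,0],[-120,0,0,0,0,0],[-150,0,0,0,0,0],[-150,0,0,0,0,0]]], "hand": -1}}

```text
time: 11.95
tcp_pos: [0.5087, 0.0387, 0.2213]
tool_rot: [1.449, 0.811, -0.975]
ft_force: [0.9, -0.1, -0.5]
grip_width: 1.003
```

```bash
python3 log.py; python3 cap.py r1; python3 look.py r1; python3 cap.py r1t top
```

```text
11.95 [-0.038 -0.02   1.976 -0.047  0.756  1.679] [0.5087 0.0387 0.2213]
```

View pics/r1.png

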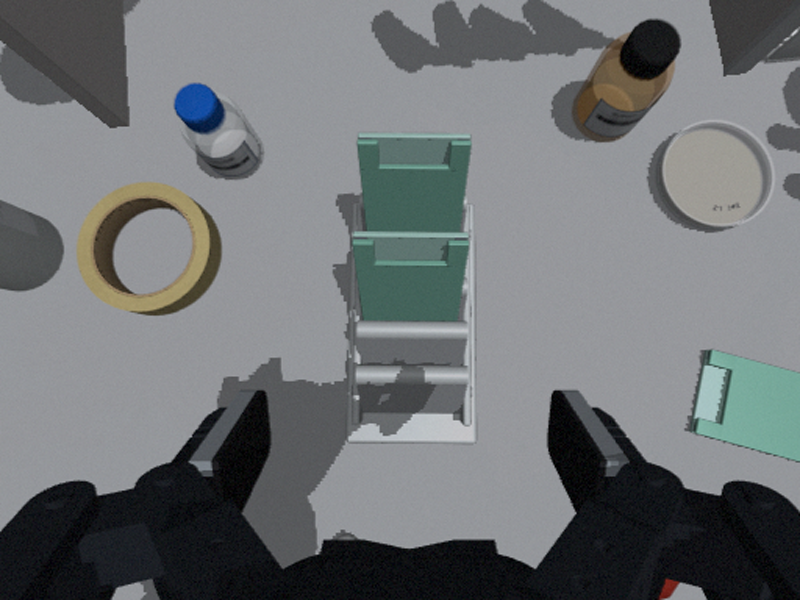

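View pics/r1s.png

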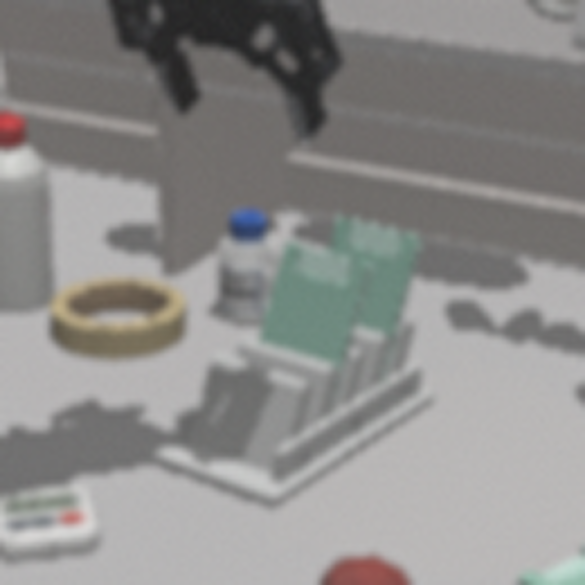

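```bash
cat > cmp.py <<'E'
import sys
from chk import *
from scipy.optimize import least_squares
def tri(views):
    A_=[];B=[]
    for p,r in views:
        r=r[0]/np.linalg.norm(r[0]);M=np.eye(3)-np.outer(r,r);A_.append(M);B.append(M@p)
    x=np.linalg.solve(sum(A_),sum(B));return x
E
python3 - <<'E'
from chk import *
q=np.load("r1.npz")["px"][80:215,215:310]
cv2.imwrite("pics/r1k.png",cv2.resize(q,(563,800)[:2] if 0 else (422,600),interpolation=cv2.INTER_CUBIC)[:,:,::-1])
from rig import env
px=env.get_image("scene")["pixels"][155:195,255:300]
cv2.imwrite("pics/r1q.png",cv2.resize(px,None,fx=14,fy=14,interpolation=cv2.INTER_CUBIC)[:,:,::-1])
E
```

```text
(no output)
```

View pics/r1k.png

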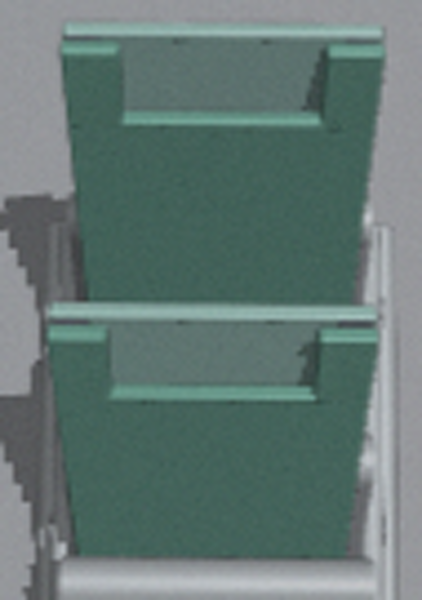

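View pics/r1q.png

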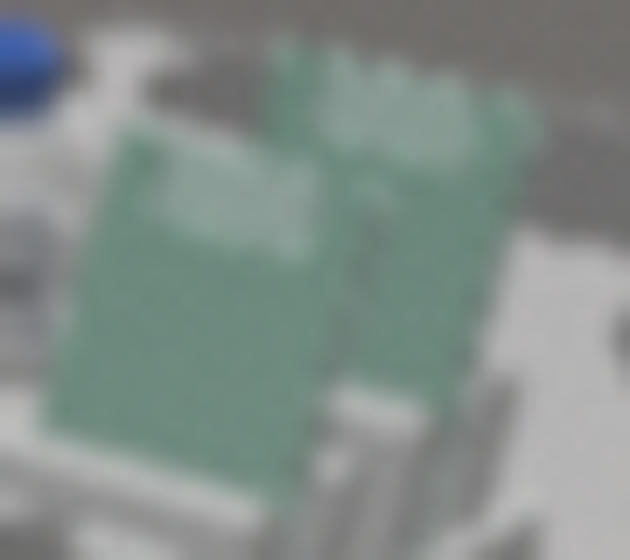

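```bash
python3 - <<'E'
from chk import *
q=np.load("r1.npz");s=dict(tcp_pos=q["s"][:3],tool_rot=q["s"][3:])
for k,row,col in((4,25,222),(2,305,213)):
    p,r=ray(d,[((col+.5)/4.444-.5+215,(row+.5)/4.444-.5+80)],s);r=r[0];o=p-slot(k)
    for nn in(-.007,-.005):
        t=(nn-o@CZ)/(r@CZ);print(k,nn,"along",((o+r*t)@CX*1e3).round(1),"lat",((o+r*t)@v*1e3).round(1))
# width-based depth
for w in (322,334): print(w,.066*d["fx"]/(w/4.444))
Rm,p=cam(d,s)
for k in(4,2):
    P=slot(k)+CX*.1222-CZ*.007; print(k,-(P-p)@Rm[:,2])
E
```

```text
4 -0.007 along 121.1 lat -0.7
4 -0.005 along 122.7 lat -0.7
2 -0.007 along 122.4 lat 1.1
2 -0.005 along 124.7 lat 1.1
322 0.2798028473474613
334 0.2697500504367741
4 0.2795333365159881
2 0.2718660385049055
```

cassette_1's top edge sits 122.4 mm along the lean against 121.1 mm for cassette_3, both about the home value of 122. It is home. Now cassette_2.

```bash
python3 - <<'E'
from plan import *
go(*gflat(2,lift=.12))
s=pose();R0=R.from_rotvec(s["tool_rot"]);p1,R1=gflat(2,lift=.12)
q=s["joint_positions"]
for t in np.linspace(0,1,6):
    p=s["tcp_pos"]*(1-t)+p1*t;Rt=R0*R.from_rotvec((R0.inv()*R1).as_rotvec()*t)
    q=IK(p,Rt,q,1)[0];print(q.round(2),p.round(3))
for l in (.06,0): q=IK(*gflat(2,lift=l),q,1)[0];print(q.round(2))
E
```

```text
REL [73.4, -54.0, 268.3, -1.354, -0.192, -0.948] target [ 0.4556 -0.2255  0.1246]
[-0.04 -0.01  1.98 -0.05  0.75  1.68] [0.507 0.038 0.214]
[-0.12  0.07  1.89 -0.08  0.95  1.34] [ 0.497 -0.014  0.196]
[-0.16  0.16  1.82 -0.19  1.09  1.1 ] [ 0.486 -0.067  0.178]
[-0.16  0.25  1.78 -0.34  1.18  0.91] [ 0.476 -0.12   0.16 ]
[-0.15  0.33  1.79 -0.52  1.21  0.75] [ 0.466 -0.173  0.142]
[-0.14  0.41  1.84 -0.73  1.2   0.63] [ 0.456 -0.226  0.125]
[-0.14  0.49  1.9  -0.78  1.1   0.73]
[-0.14  0.58  1.95 -0.83  1.    0.85]
```

Request:
{"fn": "move_arm", "kwargs": {"steps": [[[8,-7,34,-0.17,-0.024,-0.12],[16,-14,68,-0.34,-0.048,-0.24],[24,-20,102,-0.51,-0.072,-0.355],[32,-27,136,-0.68,-0.096,-0.475],[40,-34,170,-0.85,-0.12,-0.59],[50,-40,205,-1.02,-0.144,-0.71],[60,-47,238,-1.19,-0.168,-0.83],[73,-54,268,-1.354,-0.192,-0.948]]]}}

```text
time: 13.05
tcp_pos: [0.4558, -0.2271, 0.1236]
tool_rot: [0.239, 1.467, -0.931]
ft_force: [-0.5, 0.3, -0.7]
grip_width: 1.0
```

```bash
python3 log.py; python3 - <<'E'
from plan import *
go(*gflat(2,lift=.12))
E
```

```text
13.05 [-0.3    0.317  1.831 -0.49   1.089  0.713] [ 0.4558 -0.2271  0.1236]
REL [-1.5, 0.6, -1.0, -0.374, -0.053, -0.263] target [ 0.4556 -0.2255  0.1246]
```

Request:
{"fn": "move_arm", "kwargs": {"steps": [[[-1.5,0.6,-1,-0.374,-0.053,-0.263],[-1.5,0.6,-1,-0.374,-0.053,-0.263],[-1.5,0.6,-1,-0.374,-0.053,-0.263],[-1.5,0.6,-1,-0.374,-0.053,-0.263],[-1.5,0.6,-1,-0.374,-0.053,-0.263]]]}}

```text
time: 13.55
tcp_pos: [0.4556, -0.2249, 0.1231]
tool_rot: [-0.256, 1.617, -0.841]
ft_force: [-0.8, -0.2, 0.1]
grip_width: 1.004
```

```bash
python3 log.py; python3 cap.py h1; python3 - <<'E'
from plan import *
go(*gflat(2,lift=.0))
E
```

```text
13.55 [-0.143  0.409  1.843 -0.733  1.201  0.626] [ 0.4556 -0.2249  0.1231]
REL [91.5, 76.6, 0.1, -0.0, -0.001, -0.0] target [ 0.4556 -0.2255  0.0046]
```

View pics/h1.png

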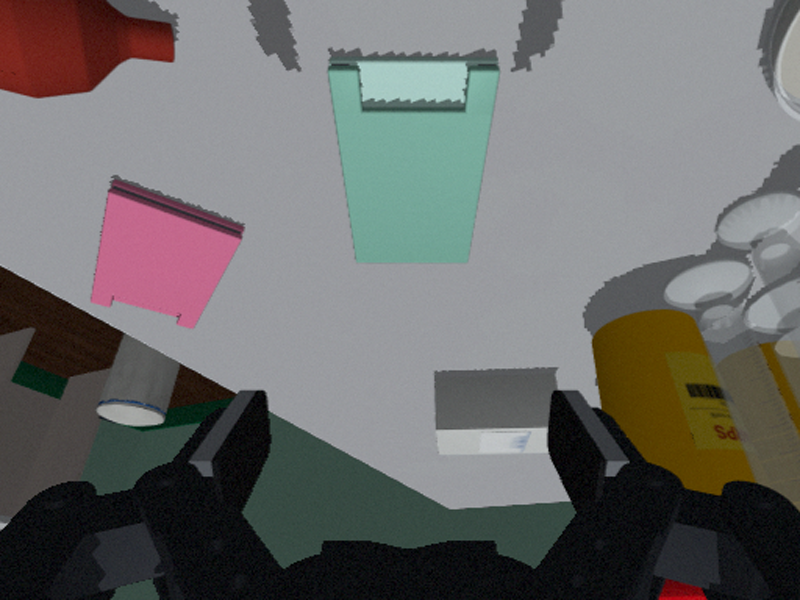

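```bash
python3 - <<'E'
from plan import *
from rig import env
q=np.load("h1.npz");s=dict(tcp_pos=q["s"][:3],tool_rot=q["s"][3:]);d=env.get_image("wrist")
k=512/800
uv=[((x+.5)*k-.5,(y+.5)*k-.5) for x,y in((329,66),(498,66),(356,263),(470,263))]
P=onz(d,uv,.010,s)
m=P.mean(0);ax=(P[0]+P[1]-P[2]-P[3])[:2];print(m,np.degrees(np.arctan2(ax[1],ax[0])),np.linalg.norm(ax)/2,flat(2))
E
```

```text
[ 0.45214564 -0.23766392  0.01      ] 68.3755170044433 0.12126547394540618 (array([ 0.451, -0.237,  0.   ]), array([0.37460659, 0.92718385, 0.        ]))
```

```bash
sed -i 's/ctr=np.array(\[.451,-.237,0\]);y=np.radians(68)/ctr=np.array([.4519,-.2378,0]);y=np.radians(68.2)/' plan.py; python3 - <<'E'
from plan import *
go(*gflat(2,lift=.0))
E
```

```text
REL [92.0, 76.9, 0.9, -0.004, -0.003, -0.001] target [ 0.4565 -0.2263  0.0046]
```

Request:
{"fn": "move_arm", "kwargs": {"steps": [[[31,26,1,-0.003,-0.003,0],[61,51,1.4,-0.003,-0.003,0],[77,64,1.4,-0.003,-0.003,0],[85,71,1.4,-0.003,-0.003,0],[90,75,1.4,-0.003,-0.003,0],[92,77,1.4,-0.003,-0.003,0],[92,77,1.4,-0.003,-0.003,0]]]}}

```text
time: 14.35
tcp_pos: [0.4576, -0.2267, 0.0052]
tool_rot: [-0.257, 1.612, -0.84]
ft_force: [1.0, -0.3, -0.4]
grip_width: 0.999
```

```bash
python3 log.py; python3 cap.py h2; python3 - <<'E'
from plan import *
go(*gflat(2,lift=.0))
E
```

```text
14.35 [-0.145  0.581  1.944 -0.836  1.001  0.843] [ 0.4576 -0.2267  0.0052]
REL [0.7, 0.4, -1.2, -0.002, 0.002, -0.001] target [ 0.4565 -0.2263  0.0046]
```

View pics/h2.png

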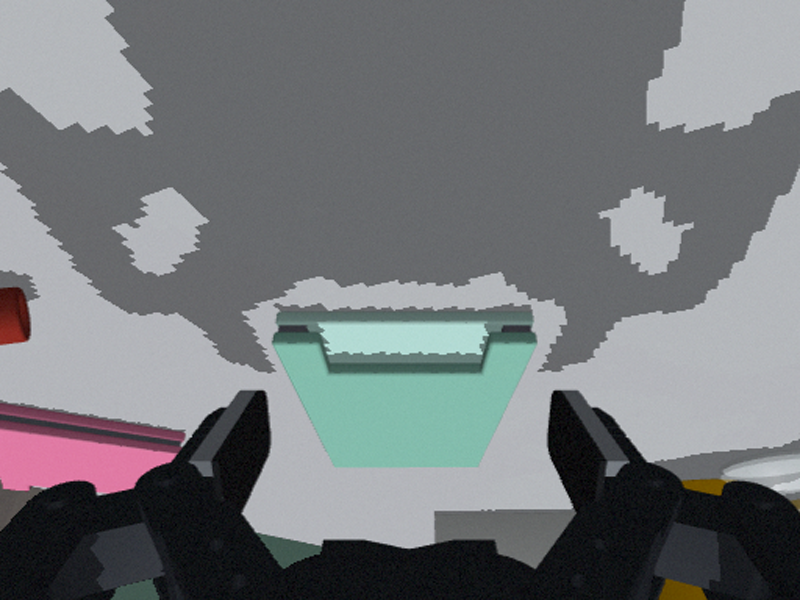

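Request:
{"fn": "move_arm", "kwargs": {"steps": [[[0.5,0.4,-0.8,0,0,0],[0.5,0.4,-0.8,0,0,0],[0.5,0.4,-0.8,0,0,0],[0.5,0.4,-0.8,0,0,0],[0.5,0.4,-0.8,0,0,0],[0.5,0.4,-0.8,0,0,0]]], "hand": 1}}

```text
time: 15.0
tcp_pos: [0.4574, -0.2263, 0.0064]
tool_rot: [-0.257, 1.609, -0.842]
ft_force: [0.1, 4.2, 6.8]
grip_width: 0.725
```

```bash
python3 log.py; python3 cap.py h3; python3 look.py h3
```

```text
15.0 [-0.143  0.579  1.945 -0.837  1.002  0.846] [ 0.4574 -0.2263  0.0064]
```

Request:
{"fn": "move_arm", "kwargs": {"steps": [[[-4,-3,0,0,0,0],[-15,-13,0,0,0,0],[-38,-32,0,0,0,0],[-61,-51,0,0,0,0],[-84,-71,0,0,0,0],[-84,-71,0,0,0,0]]]}}

```text
time: 15.7
tcp_pos: [0.4588, -0.2272, 0.1211]
tool_rot: [-0.255, 1.601, -0.844]
ft_force: [0.2, 0.0, -0.8]
grip_width: 0.724
```

```bash
python3 log.py; python3 cap.py h4; python3 look.py h4;python3 -c "
from h import *
s=pose();print(s['ft_force'],s['grip_width'])"
```

```text
15.7 [-0.144  0.41   1.848 -0.743  1.184  0.64 ] [ 0.4588 -0.2272  0.1211]
[ 0.07435404  0.40698932 -1.26218989] 0.7236844283275198
```

View pics/h3c.png

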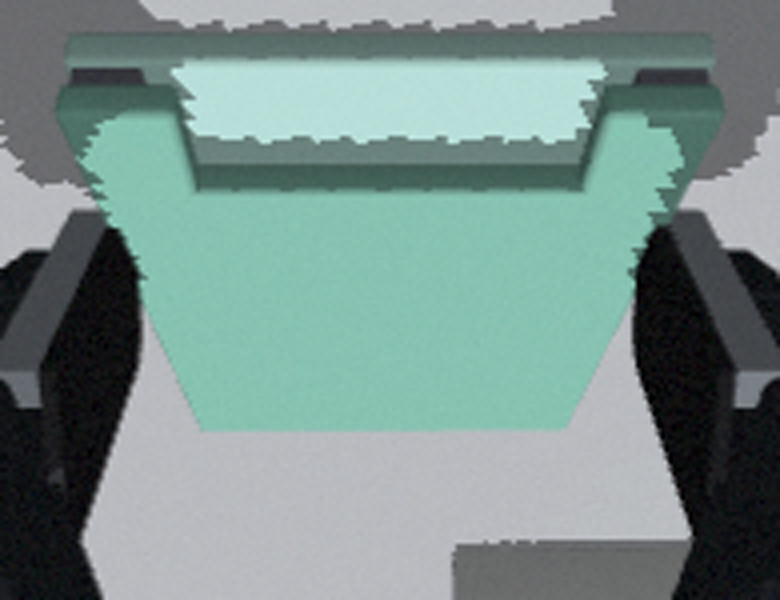

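View pics/h4c.png

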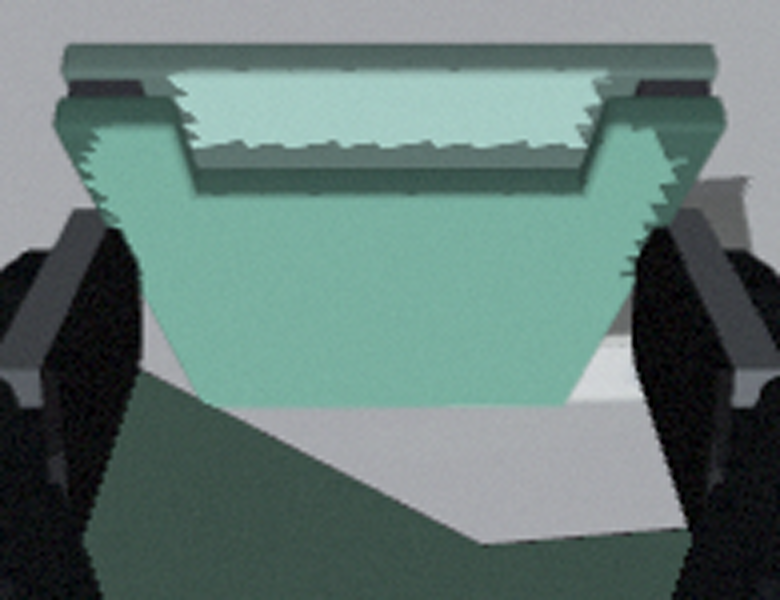

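```bash
python3 - <<'E'
from plan import *
a=np.radians(41.2);F=np.array([.0497,-.0557,-.0003])
p1,R1=place(1,a,F,lift=.10,dn=.05);go(p1,R1)
s=pose();R0=R.from_rotvec(s["tool_rot"])
q=s["joint_positions"]
for t in np.linspace(0,1,6):
    p=s["tcp_pos"]*(1-t)+p1*t;Rt=R0*R.from_rotvec((R0.inv()*R1).as_rotvec()*t)
    q=IK(p,Rt,q,1)[0];print(q.round(2),p.round(3),"foot",(p+Rt.apply(F)).round(3))
for w in (dict(lift=.1),dict(lift=.07),dict()):
    o=IK(*place(1,a,F,**w),q,1);print(o)
E
```

```text
REL [-230.9, 159.8, -25.0, 1.354, 0.198, 0.938] target [0.5341 0.0345 0.1917]
[-0.14  0.41  1.85 -0.74  1.18  0.64] [ 0.457 -0.226  0.117] foot [ 0.429 -0.295  0.115]
[-0.15  0.35  1.79 -0.53  1.19  0.76] [ 0.472 -0.174  0.132] foot [ 0.431 -0.234  0.115]
[-0.16  0.27  1.78 -0.35  1.15  0.92] [ 0.488 -0.122  0.147] foot [ 0.439 -0.168  0.114]
[-0.15  0.2   1.81 -0.2   1.06  1.11] [ 0.503 -0.07   0.162] foot [ 0.454 -0.1    0.114]
[-0.12  0.12  1.88 -0.08  0.9   1.35] [ 0.519 -0.018  0.177] foot [ 0.476 -0.03   0.117]
[-0.05  0.05  1.97 -0.05  0.7   1.67] [0.534 0.034 0.192] foot [0.503 0.038 0.124]
[array([-0.05301724,  0.14361116,  1.93026316, -0.04356356,  0.65358412,
        1.66548497])]
[array([-0.05102384,  0.1574638 ,  1.99497896, -0.05017386,  0.57518125,
        1.67482757])]
[array([-0.0458702 ,  0.21035185,  2.14076399, -0.07979886,  0.37715722,
        1.71164727])]
```

Request:
{"fn": "move_arm", "kwargs": {"steps": [[[-28,5,-2,0.115,0.017,0.08],[-48,18,-4,0.23,0.034,0.16],[-67,32,-6,0.345,0.05,0.24],[-86,47,-8,0.46,0.067,0.32],[-105,62,-10,0.575,0.084,0.4],[-124,77,-12,0.69,0.1,0.48],[-143,92,-14,0.8,0.117,0.56],[-162,107,-16,0.92,0.134,0.64]]]}}

```text
time: 16.6
tcp_pos: [0.5104, -0.0468, 0.1718]
tool_rot: [0.936, 1.148, -0.996]
ft_force: [-0.0, -0.4, -1.3]
grip_width: 0.721
```

```bash
python3 log.py; python3 - <<'E'
from plan import *
a=np.radians(41.2);F=np.array([.0497,-.0557,-.0003])
footnow(a,F,1)
p1,R1=place(1,a,F,lift=.10,dn=.05);go(p1,R1)
E
```

```text
16.6 [-0.143  0.163  1.831 -0.139  1.012  1.205] [ 0.5104 -0.0468  0.1718]
foot rel slot: along lean 86.0, normal 72.4, lateral -111.8 mm; lean 40.25 side 21.81 deg [-0.  -0.4 -1.3] 0.721
REL [-27.8, 47.6, -67.2, 0.429, 0.061, 0.299] target [0.5341 0.0345 0.1917]
```

Request:
{"fn": "move_arm", "kwargs": {"steps": [[[-8,12,-17,0.107,0.015,0.075],[-15,24,-34,0.215,0.03,0.15],[-22,36,-50,0.32,0.046,0.225],[-28,47.6,-67,0.429,0.061,0.299],[-28,47.6,-67,0.429,0.061,0.299],[-28,47.6,-67,0.429,0.061,0.299]]]}}

```text
time: 17.2
tcp_pos: [0.5327, 0.0342, 0.1906]
tool_rot: [1.439, 0.826, -0.99]
ft_force: [0.5, -0.0, -1.2]
grip_width: 0.723
```

```bash
python3 log.py; python3 cap.py k1; python3 look.py k1; python3 - <<'E'
from plan import *
a=np.radians(41.2);F=np.array([.0497,-.0557,-.0003])
footnow(a,F,1)
go(*place(1,a,F,lift=.10));go(*place(1,a,F,lift=.07))
E
```

```text
17.2 [-0.046  0.055  1.976 -0.047  0.701  1.671] [0.5327 0.0342 0.1906]
foot rel slot: along lean 102.0, normal 49.8, lateral -0.9 mm; lean 25.09 side 0.07 deg [ 0.3 -0.3 -1.1] 0.723
REL [37.2, 33.0, -0.8, 0.001, 0.001, 0.002] target [0.5791 0.0291 0.1706]
REL [57.0, 10.4, -0.8, 0.001, 0.001, 0.002] target [0.5665 0.0306 0.1434]
```

View pics/k1c.png

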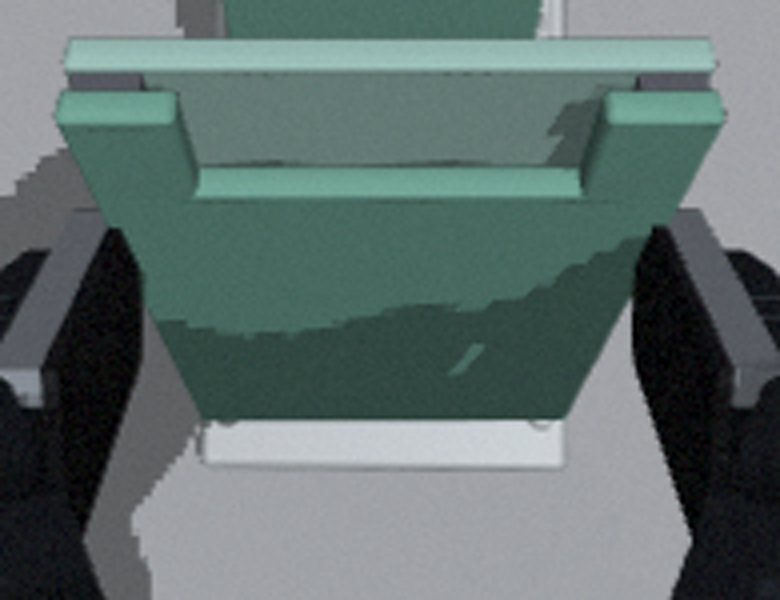

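View pics/k1s.png

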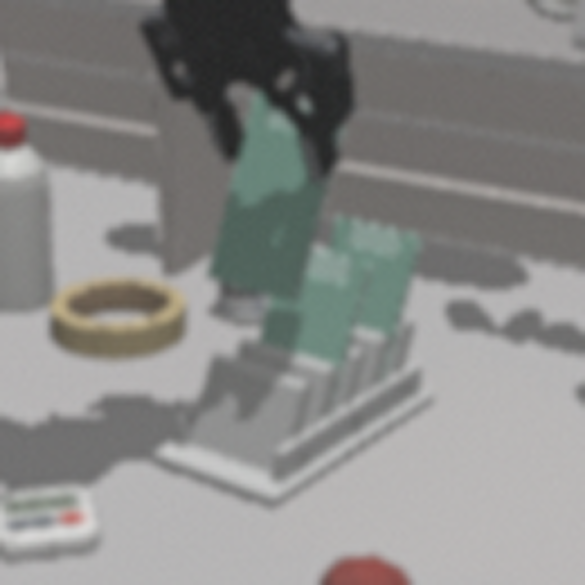

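Request:
{"fn": "move_arm", "kwargs": {"steps": [[[13,11,-0.8,0,0,0.002],[26,22,-0.8,0,0,0.002],[37.2,33,-0.8,0,0,0.002],[44,25,-0.8,0,0,0.002],[51,17,-0.8,0,0,0.002],[57,10.4,-0.8,0,0,0.002],[57,10.4,-0.8,0,0,0.002],[57,10.4,-0.8,0,0,0.002]]]}}

```text
time: 18.1
tcp_pos: [0.5659, 0.0307, 0.1433]
tool_rot: [1.441, 0.822, -0.988]
ft_force: [-0.1, 0.2, -1.4]
grip_width: 0.721
```

```bash
python3 cap.py k2; python3 look.py k2; python3 - <<'E'
from plan import *
a=np.radians(41.2);F=np.array([.0497,-.0557,-.0003])
footnow(a,F,1)
go(*place(1,a,F,lift=.07));go(*place(1,a,F,lift=.048))
E
```

```text
foot rel slot: along lean 73.0, normal -0.2, lateral -0.0 mm; lean 24.88 side 0.07 deg [-0.8  0.2 -1.2] 0.724
REL [0.5, -0.7, 0.1, 0.001, 0.001, -0.002] target [0.5665 0.0306 0.1434]
REL [14.9, -17.3, 0.0, 0.001, 0.001, -0.002] target [0.5572 0.0317 0.1234]
```

View pics/k2c.png

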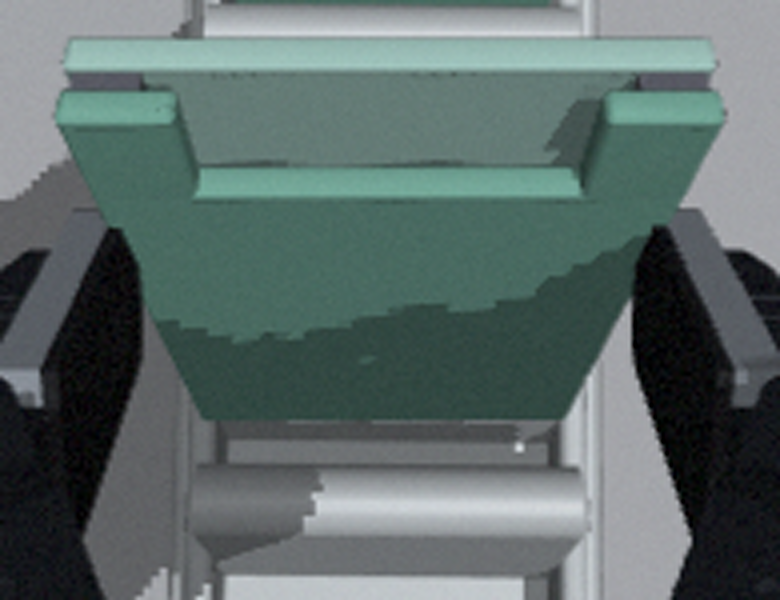

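```bash
python3 -c "
from chk import *
chk('k2',419,1,(.070,.073))"
```

```text
0.07 normal of front edge mm 3.76
0.073 normal of front edge mm 4.48
```

Request:
{"fn": "move_arm", "kwargs": {"steps": [[[4,-4.4,0,0,0,0],[8,-8.8,0,0,0,0],[11.5,-13.2,0,0,0,0],[14.9,-17.3,0,0,0,0],[14.9,-17.3,0,0,0,0]]]}}

```text
time: 18.75
tcp_pos: [0.5559, 0.0319, 0.1222]
tool_rot: [1.441, 0.823, -0.988]
ft_force: [0.4, -0.4, -1.3]
grip_width: 0.723
```

```bash
python3 cap.py k3; python3 look.py k3; python3 - <<'E'
from plan import *
a=np.radians(41.2);F=np.array([.0497,-.0557,-.0003])
footnow(a,F,1)
go(*place(1,a,F,lift=.012))
E
```

```text
foot rel slot: along lean 50.1, normal -0.2, lateral -0.0 mm; lean 24.88 side 0.07 deg [ 0.1 -0.2 -1.3] 0.724
REL [23.6, -27.1, 0.0, 0.001, 0.001, -0.002] target [0.5421 0.0335 0.0908]
```

View pics/k3c.png

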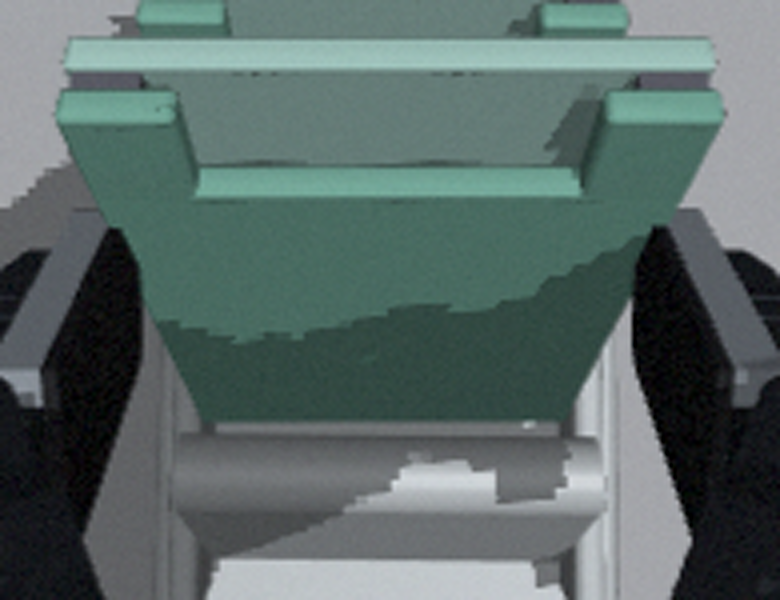

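No contact, and the cassette is in the slot mouth. I continue down with contact steps near the bottom.

Request:
{"fn": "move_arm", "kwargs": {"steps": [[[4,-4.4,0,0,0,0],[8,-9,0,0,0,0],[12,-13.6,0,0,0,0],[16,-18.2,0,0,0,0],[20,-22.8,0,0,0,0],[23.6,-27.1,0,0,0,0],[23.6,-27.1,0,0,0,0]]]}}

```text
time: 19.55
tcp_pos: [0.5409, 0.0336, 0.0896]
tool_rot: [1.441, 0.823, -0.988]
ft_force: [-0.5, -0.9, -1.5]
grip_width: 0.726
```

```bash
python3 - <<'E'
from plan import *
a=np.radians(41.2);F=np.array([.0497,-.0557,-.0003])
footnow(a,F,1)
go(*place(1,a,F,lift=.003))
E
```

```text
foot rel slot: along lean 12.6, normal 0.7, lateral -0.2 mm; lean 25.03 side 0.08 deg [-0.5 -0.9 -1.5] 0.726
REL [5.3, -5.1, -0.1, 0.001, 0.001, 0.0] target [0.5384 0.034  0.0827]
```

Request:
{"fn": "move_arm", "kwargs": {"steps": [[[1.8,-1.8,0,0,0,0],[3.6,-3.5,0,0,0,0],[5.3,-5.1,0,0,0,0],[5.3,-5.1,0,0,0,0]]]}}

```text
time: 19.95
tcp_pos: [0.538, 0.0339, 0.0823]
tool_rot: [1.441, 0.823, -0.989]
ft_force: [0.2, 0.6, -2.1]
grip_width: 0.727
```

```bash
python3 - <<'E'
from plan import *
a=np.radians(41.2);F=np.array([.0497,-.0557,-.0003])
footnow(a,F,1)
E
```

```text
foot rel slot: along lean 4.8, normal 0.2, lateral -0.2 mm; lean 25.07 side 0.09 deg [ 0.2  0.6 -2.1] 0.727
```

Request:
{"fn": "move_arm", "kwargs": {"steps": [[[0.7,-0.7,0,0,0,0],[1.3,-1.5,0,0,0,0],[2,-2.2,0,0,0,0],[2,-2.2,0,0,0,0]]]}}

```text
time: 20.35
tcp_pos: [0.5384, 0.034, 0.0808]
tool_rot: [1.442, 0.821, -0.986]
ft_force: [0.8, 0.6, 3.4]
grip_width: 0.721
```

```bash
python3 - <<'E'
from plan import *
a=np.radians(41.2);F=np.array([.0497,-.0557,-.0003])
footnow(a,F,1)
E
```

```text
foot rel slot: along lean 3.5, normal -1.1, lateral -0.1 mm; lean 24.85 side 0.08 deg [0.8 0.6 3.4] 0.721
```

Request:
{"fn": "move_arm", "kwargs": {"steps": [[[0.9,-0.3,0,0,0,0],[1.8,-0.7,0,0,0,0],[1.8,-0.7,0,0,0,0]]]}}

```text
time: 20.65
tcp_pos: [0.5392, 0.0339, 0.0794]
tool_rot: [1.442, 0.82, -0.984]
ft_force: [0.6, -0.6, 4.2]
grip_width: 0.725
```

```bash
python3 cap.py k5; python3 look.py k5; python3 - <<'E'
from plan import *
a=np.radians(41.2);F=np.array([.0497,-.0557,-.0003])
footnow(a,F,1)
E
```

```text
foot rel slot: along lean 2.6, normal -2.5, lateral -0.0 mm; lean 24.76 side 0.08 deg [ 0.4 -0.8  4.5] 0.723
```

View pics/k5c.png

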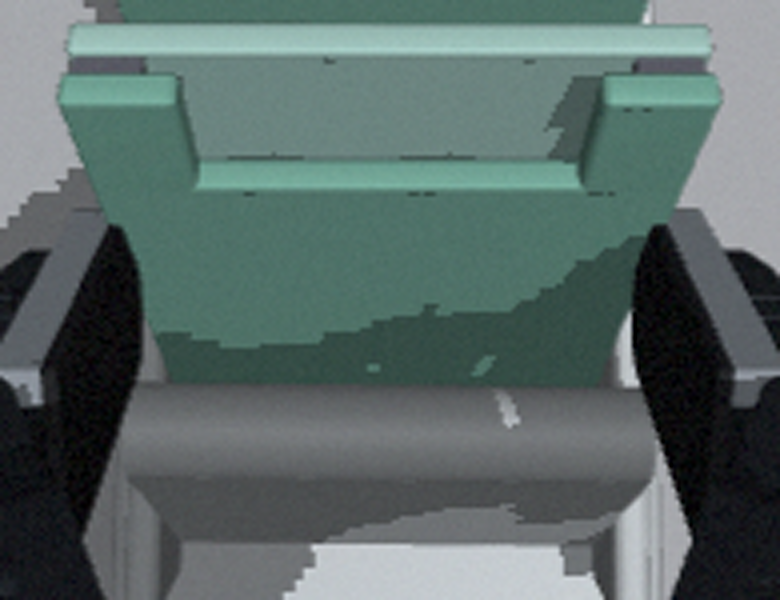

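The foot is at the home depth (2.6 mm against about 2.2 mm) and leaning on the rear fin, with about 6 N of vertical floor force. I release it.

Request:
{"fn": "move_arm", "kwargs": {"steps": [[[0,0,0,0,0,0],[0,0,0,0,0,0],[0,0,0,0,0,0],[0,0,0,0,0,0]]], "hand": -0.62}}

```text
time: 21.15
tcp_pos: [0.5386, 0.034, 0.0788]
tool_rot: [1.442, 0.821, -0.986]
ft_force: [-0.1, -0.4, 0.3]
grip_width: 0.811
```

Request:
{"fn": "move_arm", "kwargs": {"steps": [[[0,0,0,0,0,0],[-4,0,0,0,0,0],[-14,0,0,0,0,0],[-40,0,0,0,0,0],[-80,0,0,0,0,0],[-120,0,0,0,0,0],[-150,0,0,0,0,0],[-150,0,0,0,0,0]]], "hand": -1}}

```text
time: 21.95
tcp_pos: [0.4793, 0.0416, 0.2215]
tool_rot: [1.445, 0.814, -0.977]
ft_force: [0.7, 0.5, 0.4]
grip_width: 1.002
```

```bash
python3 log.py; python3 cap.py r2; python3 look.py r2; python3 cap.py r2t top; python3 - <<'E'
from h import *
q=np.load("r2.npz")["px"][60:225,205:315]
cv2.imwrite("pics/r2k.png",cv2.resize(q,(400,600),interpolation=cv2.INTER_CUBIC)[:,:,::-1])
E
```

```text
21.95 [-0.031 -0.066  2.017 -0.052  0.766  1.687] [0.4793 0.0416 0.2215]
```

View pics/r2.png

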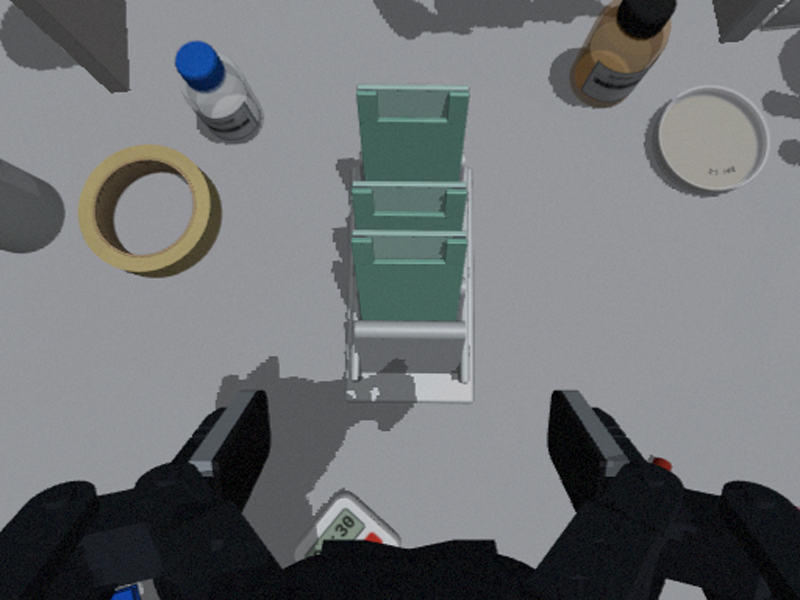

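View pics/r2s.png

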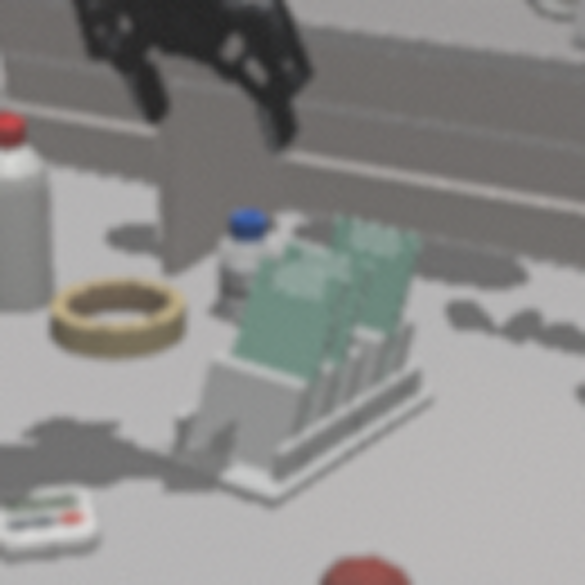

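View pics/r2k.png

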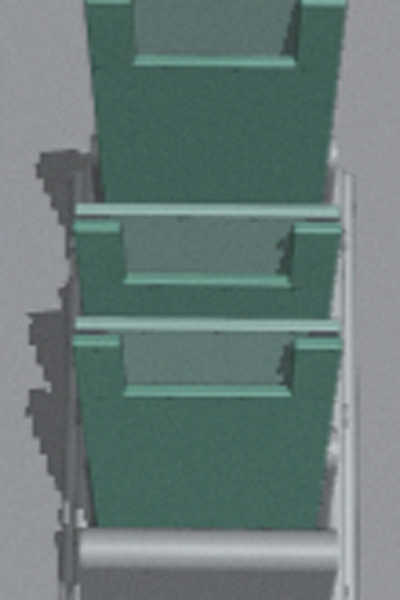

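```bash
python3 - <<'E'
from chk import *
q=np.load("r2.npz");s=dict(tcp_pos=q["s"][:3],tool_rot=q["s"][3:])
L=[(2,(208+.5)/3.636-.5+205,(204+.5)/3.636-.5+60),(1,(208+.5)/3.636-.5+205,(318+.5)/3.636-.5+60),(4,412.5*.64-.5,87*.64-.5)]
for k,a,b in L:
    p,r=ray(d,[(a,b)],s);r=r[0];o=p-slot(k);t=(-.007-o@CZ)/(r@CZ);print(k,"along",((o+r*t)@CX*1e3).round(1),"lat",((o+r*t)@v*1e3).round(1))
import cv2
a=cv2.cvtColor(cv2.resize(np.load("r2t.npz")["px"],(800,600)),cv2.COLOR_RGB2BGR);cv2.imwrite("pics/r2t.png",a)
E
```

```text
2 along 122.3 lat 1.0
1 along 123.9 lat 0.9
4 along 120.2 lat -0.5
```

View pics/r2t.png

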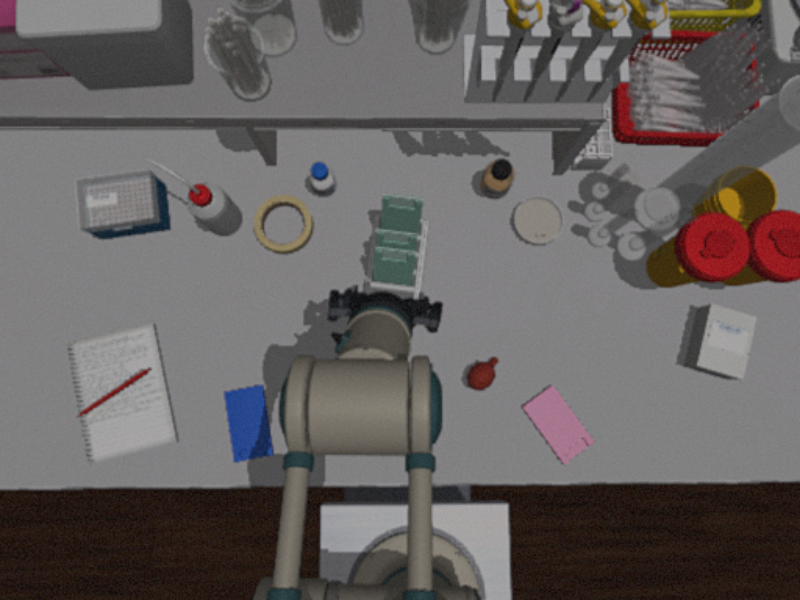

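```bash
python3 - <<'E'
from h import *
for n,y0 in(("r1",140),("r2",140)):
    q=np.load(n+".npz")["px"][140:216,218:308]
    cv2.imwrite(f"pics/{n}z.png",cv2.resize(q,None,fx=7,fy=7,interpolation=cv2.INTER_NEAREST)[:,:,::-1])
a=cv2.imread("pics/r1z.png");b=cv2.imread("pics/r2z.png");cv2.imwrite("pics/rz.png",cv2.resize(np.hstack([a[:, :399*1][:, :],b[:, :399]]),None,fx=1,fy=1))
E
```

```text
(no output)
```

View pics/rz.png

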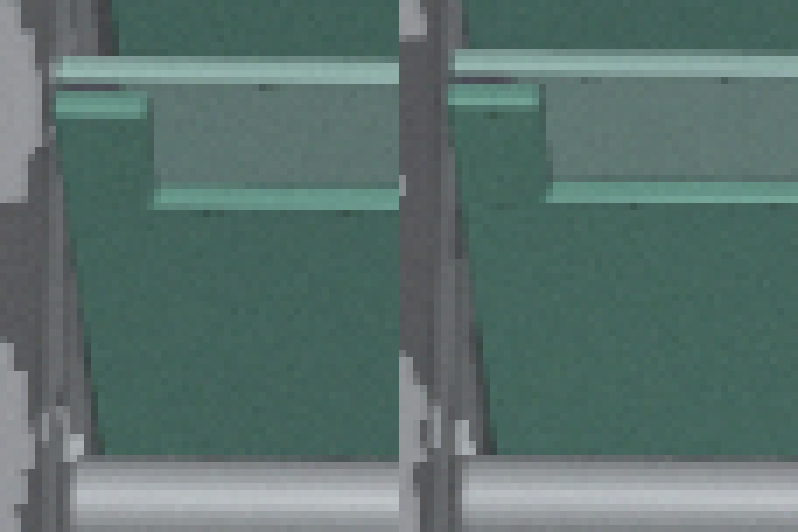

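Both cassettes stand at matching depth and lean. The robot is clear, and the timer, tape, dish, bottle, bulb and both look-alikes are where they were. I hand in.

```bash
python3 -c "
from rig import env
print(env.finish_job())"
```

```text
the job is handed in; nothing more can be done
None
```

I stood cassette_1 in slot 2 and cassette_2 in slot 1, notched end up and leaning back on the rear fin. I held each one until it touched the slot floor with about 6–7 N of vertical force, then let go. The job was handed in at about 22 s of the 58 s allowed.

**Last checks**
- **Depth:** the wrist camera put the top edges at 122.3 mm (slot 2) and 123.9 mm (slot 1) along the lean. Home should read about 122 mm.
- **Disagreement:** the same picture read 120.2 mm for cassette_3, which is already home. The readings therefore spread by almost 4 mm, and slot 1 sits 1.9 mm above the expected value. I took this as a viewing-angle error: like-for-like crops of slots 1 and 2 differed by only about half a pixel.
- **First contact:** cassette_1 touched the floor about 3 mm before my estimate. I put that down to error in its position in the hand, because the force was purely vertical, and corrected for it on cassette_2.
- **In-hand tilt:** each cassette tilted 1–3 degrees in the grip while being carried. I measured this and corrected for it before inserting.
- **Everything else:** in the final top view, cassette_3, the bystanders and the pink and blue look-alikes looked unmoved, apart from the timer, which the arm hid. The timer showed no sign of having moved in the last side and wrist views.

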